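# Pry open the case and hold the overarm level over its pivot stud

### The arm

A 6-joint arm with a two-finger parallel gripper is mounted at the origin on a cart in front of the work surface, level with it; the furniture and walls round the work are solid. World frame = base frame: x ahead of the robot, y to its left, z up, the work surface at z = 0. Lengths are in m, angles in rad, forces in N, time in s.
With the tool pointing down it reaches from about 0.35 to 0.775 m from the base axis. Payload 7.3 kg.
Tool frame: the origin (TCP) lies at the very end of the fingers, on their centre line; the grasp point (between the pads) lies 19 mm behind it (robot.tcp_to_grasp is the z of the grasp point in the tool frame, in m); z points along the fingers, y is the line along which they close (so a half turn about z gives the same grasp; the last joint's range is limited). The gripper opens to 92 mm and grips with 3 to 60 N. Pads are 19 mm wide; open, the fingers measure 130 mm over their backs; the gripper's body (75 mm by 190 mm) begins 47 mm behind the grasp point.
Start: joints at [-1.303, 0.342, 1.524, -0, 1.275, -0.146], TCP at [0.211, -0.481, 0.192] pointing down, gripper open.
Joint ranges: [-2.53, 2.53], [-0.77, 2.02], [0.04, 2.7], [-1, 4.14], [0.28, 2.66], [-3.11, 3.11]. Speed limits (rad/s): [2.57, 2.57, 3.14, 3.14, 3.14, 3.14].

### API

Orientations are given as [roll, pitch, yaw] about the fixed x, y, z axes, in that order (R = Rz(yaw) Ry(pitch) Rx(roll)).
In Python, from cell import monitor, read_camera, get_calibration, job, robot gives the robot as it stands. The module is installed in compiled form; this text tells all that it offers.
- The arm moves only by the tool send_rows, never from a script. Its argument "targets" is a list of rows, each an object with "translation": the shift along the tool's x, y, z in cm, a list of three; "spin": the turn about the tool's z in degrees; "jaw": the opening, from 0 (shut) to 1 (fully open). A call has exactly 5 rows; each row is the pose to reach, as a shift and turn from the pose commanded when the call began, along the tool's axes at that moment; what a row does not reach only later rows make up. A row lasts 1/10 s, in which the tool goes at most 50 mm and 8.59 degrees, less where a joint would pass 70% of its speed; a pose out of reach is approached as far as the arm can. A call with a gripper value outside its range is refused whole. The fingers move at their own pace and stop on an object; "force" is the grip in N (left out, the last holds). Time passes only in rows, so rows that repeat a pose let the fingers close, or fill a call up. It gives the time, the measured TCP pose, the force, the opening and the grip force at its end, in the units of the state.
- monitor.observe(): the state, without advancing time (a new reading comes with each control period).
- read_camera(name): name is "scene" or "side" or "wrist"; returns (picture, depth): 400x640x3 uint8, red, green, blue; 400x640 float32, m along the optical axis (not along the pixel's ray), 0 where there is no reading.
- get_calibration(name): a dict with "intrinsics" (3x3 intrinsics, pixels), "origin" and "orientation" of the camera in the world; the wrist camera has in their place "hand_eye" (4x4, takes a point from camera to tool coordinates, whose origin is the TCP and whose axes are the flange's). Camera axes: x right, y up, looking along -z (the intrinsics and any distortion apply to the point x, -y, -z); pixel columns grow to the right and rows downward; lengths in m; the calibration is good to about 2 mm. A picture is of the moment at which its call begins: read the wrist's pose just before it. get_calibration takes no time and is no camera call.
- job.hand_in(): hands the job in; it is judged then, once.
The state is a dict: "time": time; "qpos": joint angles; "qvel": joint speeds; "joint_efforts": joint torques, N m; "tool_pos": TCP position; "tool_rot": TCP orientation; "contact_force": force on the tool from outside, world axes, zero at the start; "torque": the same for the moment, N m; "opening": finger opening in m; "grip_force": force on a finger pad.
Only numpy, scipy, OpenCV 4.12 (cv2) and the standard library are available. Lean on these libraries where they do the work, as an engineer would, in place of code of your own. Each camera call takes 0.05 s, during which the arm holds its last target. There are 200 camera calls.

### The job

The green overarm of the lapping unit is shut in the blue case: lift the flush clear lid with the blade of the pry knife put in at the case's front notch (do not touch the lid with the fingers until it is well up), swing the lid fully open, to upright or past it, and lay the knife down on the table. Then grip the overarm across its web at the yellow balance mark, lift it out level, and carry it over the lapping unit so that the hole of its hub is centred over the upright stud, about 2 cm clear above it, and its tip points out over the round lap. Finish there, still holding the overarm level and motionless, so that I can slip a washer on the stud; leave the orange and violet stones, the loupe and the caliper where they are.

Things in the scene. Friction and masses are not known exactly. Their poses are not given: they have to be found in the camera images.
- case: blue plastic case, fixed, 210 (x) x 150 (y) x 72 mm high, walls 5 mm, floor 6 mm. Origin under its centre; x from the front wall (nearest the robot) to the hinged back wall, z up. A clear lid lies flush inside the rim. In the middle of the front wall is a pry notch, 50 mm wide: the wall ends 54 mm, the lid's underside lies 66 mm above the table
- notch (a point): middle of the notch opening at the outer face of the front wall, 60 mm above the table; x points into the case
- lid (a joint): angle of the clear lid in rad: 0 shut, 1.57 upright, stops at 1.9. Stiff hinge: it stays where it is left; lifting it at its front edge takes about 3 N
- lid_hinge (a point): middle of the lid's hinge axis (along the case's y), 102.5 mm behind the case's centre and 69 mm above the table. The lid is a plate 199 mm long from here to its front edge, 137 mm wide, 5 mm thick, its underside 3 mm below the axis when shut; this frame turns with the lid
- pry_knife: pry knife, 200 mm long, 140 g, lying on the table: black and orange handle 22 mm wide, 24 mm high (x = -95 to 5 mm), then a straight stiff steel blade, 20 mm wide, 3 mm thick, to x = 105 mm, at mid-height of the handle (12 mm above the underside). Origin on the underside; x towards the blade's tip, z up. It balances about 18 mm on the handle's side of the origin
- knife_tip (a point): middle of the blade's tip edge
- overarm: green cast offset lever, about 0.7 kg: hub of 44 mm diameter, 34 mm high, with an upright 21 mm hole; a straight web, 14 mm wide, 24 mm high, along x to x = 98 mm (centre line y = -4 mm), then bent to a tip boss at x = 140, y = -20 mm. Origin at the hole, on the hub's underside; z up. Lies in the case on pads, hub to the front, x along the case's x, underside 12 mm above the table
- overarm_balance (a point): balance point (centre of mass): in the middle of the straight web, 50 mm from the hub's axis along x, at y = -4 mm, 17 mm above the underside (the web reaches from 5 to 29 mm), under a yellow paint line across the top of the web. The case floor beside the web here is open
- overarm_tip (a point): underside of the tip boss
- lap_unit: lapping unit, fixed: grey base plate 276 x 130 x 18 mm; a post of 40 mm diameter carrying an upright threaded steel stud of 18 mm; at x = 165 mm the round lap (120 mm diameter, top 42 mm above the table) in a white pan of 140 mm, rim 44 mm high. Origin on the stud's axis at the table, x towards the middle of the lap, z up
- stud_top (a point): top of the stud, 112 mm above the table
- orange_point: bystander: orange stone point standing upright, 30 x 33 x 150 mm; origin under its centre
- violet_point: bystander: short violet stone point standing upright, 31 x 27 x 70 mm; origin under its centre
- loupe: bystander: folding loupe lying on the table, 78 x 31 x 14 mm
- caliper: bystander: steel caliper lying on the table, 200 x 70 x 16 mm

How it is judged:
On the way, in this order (a step that is already met when the one before it is completed fails the run):
1. the knife's blade has pried the lid up (value of joint lid above 0.12 rad and contact force between pry_knife and lid above 0.3 N), for 0.1 s.
2. the lid stands open and the knife lies on the table, let go (value of joint lid above 1.4 rad and height (world z) of pry_knife below 0.03 m and angle between pry_knife's own x axis and vertical between 1.45 and 1.69 rad and contact force between pry_knife and lap_unit below 0.1 N and contact force between pry_knife and case below 0.1 N and contact force between the fingers and pry_knife below 0.1 N), for 0.2 s.
3. the overarm is lifted clear of the case, level, gripped at its balance point (height (world z) of overarm above 0.085 m and angle between overarm's own z axis and vertical below 0.14 rad and x of the grasp point in the frame of overarm_balance between -0.018 and 0.018 m and contact force between the fingers and overarm above 1 N), for 0.2 s.
At the end, for the whole second after the job is handed in: overarm held still at its balance point (18 mm), level within 5 degrees, hub hole within 9 mm of the stud's axis and 6 to 50 mm above its top, touching nothing else, tip over the lap (14 degrees); lid open past 80 degrees, knife flat on the table, bystanders within 20 mm of their places (horizontal distance between overarm and stud_top below 0.009 m and z of overarm in the frame of stud_top between 0.006 and 0.05 m and angle between overarm's own z axis and vertical below 0.09 rad and angle between the x axis of overarm and the x axis of lap_unit, either way round below 0.25 rad and x of overarm_tip in the frame of lap_unit above 0.1 m and x of the grasp point in the frame of overarm_balance between -0.018 and 0.018 m and contact force between the fingers and overarm above 1 N and contact force between each of overarm, pry_knife and lap_unit below 0.1 N and linear speed of overarm below 0.03 m/s and angular speed of overarm below 0.15 rad/s and value of joint lid above 1.4 rad and height (world z) of pry_knife below 0.03 m and angle between pry_knife's own x axis and vertical between 1.45 and 1.69 rad and contact force between pry_knife and case below 0.1 N and distance of each of orange_point, violet_point, loupe, caliper from where it was at the start of the episode below 0.02 m); the arm keeps its last pose, push and grip.
It fails at once if the fingers touch the lid before it is well up (20 degrees) (value of joint lid below 0.35 rad and contact force between the fingers and lid above 0.5 N).
It fails at once if a bystander is knocked away (distance of any of orange_point, violet_point, loupe, caliper from where it was at the start of the episode above 0.03 m).
It fails at once if the overarm is struck hard against the lapping unit (contact force between overarm and lap_unit above 10 N).
It also fails if it takes over 64 s, if anything falls off the work surface, if the arm or the gripper's body presses on something with over 40 N, if the wrist force passes 120 N, or if a joint passes its speed limit or range.

## Working session

There is one attempt and no reset: what is moved stays moved. The work goes in short steps, Python scripts to look and compute and a tool call to move; the robot and the scene stay as the last step left them, time stands still between calls to the robot, and variables do not carry over. Pictures are saved under pics/ and viewed, at most 10 in all, crops included, and the job is handed in when it is done.

Besides the shell and the picture viewer there is one more tool, called after "Request:" by a JSON object that holds its "name" and its "arguments". send_rows: Moves the arm, as the interface text tells. Its arguments: {"type":"object","properties":{"targets":{"type":"array"},"force":{"type":"number"}},"required":["targets"]}

```bash
mkdir -p pics
cat > h.py <<'E'
import numpy as np, cv2
from scipy.spatial.transform import Rotation as R
from cell import monitor, read_camera, get_calibration, job, robot
def pose():
    s=monitor.observe(); return np.array(s["tool_pos"]),s["tool_rot"],s
def cam(name):
    c=get_calibration(name); K=np.array(c["intrinsics"])
    if name=="wrist":
        p,r,s=pose(); H=np.array(c["hand_eye"]); Rt=R.from_euler("xyz",r).as_matrix()
        return K,Rt@H[:3,:3],Rt@H[:3,3]+p
    o=np.array(c["orientation"]); 
    Rm=R.from_euler("xyz",o).as_matrix() if o.size==3 else (o if o.size==9 else R.from_quat(o).as_matrix())
    return K,Rm.reshape(3,3),np.array(c["origin"])
def rays(C,uv):
    K,Rm,o=C; uv=np.atleast_2d(uv).astype(float)
    d=np.c_[(uv[:,0]-K[0,2])/K[0,0],-(uv[:,1]-K[1,2])/K[1,1],-np.ones(len(uv))]
    return d@Rm.T
def onplane(C,uv,z):
    d=rays(C,uv); return C[2]+d*((z-C[2][2])/d[:,2])[:,None]
def cloud(C,depth):
    v,u=np.mgrid[0:depth.shape[0],0:depth.shape[1]]
    d=rays(C,np.c_[u.ravel(),v.ravel()])
    return (C[2]+d*depth.ravel()[:,None]).reshape(*depth.shape,3)
def proj(C,P):
    K,Rm,o=C; q=(np.atleast_2d(P)-o)@Rm
    return np.c_[K[0,0]*q[:,0]/-q[:,2]+K[0,2],K[1,1]*-q[:,1]/-q[:,2]+K[1,2]]
E
cat > a.py <<'E'
from h import *
for n in("scene","side","wrist"):
    C=cam(n); im,d=read_camera(n); np.savez(f"{n}0.npz",im=im,d=d); cv2.imwrite(f"pics/{n}0.png",im[:,:,::-1])
    print(n,get_calibration(n).keys(),C[0].round(1).tolist(),C[1].round(3).tolist(),C[2].round(3))
print(pose()[2]); print(robot.tcp_to_grasp,[a for a in dir(robot) if a[0]!='_'])
E
python3 a.py
```

```text
scene dict_keys(['intrinsics', 'origin', 'orientation']) [[496.5, 0.0, 321.9], [0.0, 496.5, 197.0], [0.0, 0.0, 1.0]] [[-0.42, 0.535, -0.733], [-0.907, -0.238, 0.346], [0.01, 0.81, 0.586]] [-0.287  0.521  0.779]
side dict_keys(['intrinsics', 'origin', 'orientation']) [[447.1, 0.0, 328.2], [0.0, 447.1, 199.4], [0.0, 0.0, 1.0]] [[0.09, 0.813, -0.575], [-0.996, 0.073, -0.052], [-0.001, 0.577, 0.817]] [-0.238  0.048  1.239]
wrist dict_keys(['intrinsics', 'hand_eye']) [[281.7, 0.0, 318.2], [0.0, 281.7, 204.5], [0.0, 0.0, 1.0]] [[0.402, 0.872, 0.281], [-0.916, 0.383, 0.122], [-0.001, -0.306, 0.952]] [ 0.287 -0.447  0.384]
{'time': 0.15, 'qpos': array([-1.30299951e+00,  3.42583440e-01,  1.52475694e+00, -1.71726688e-05,
        1.27540237e+00, -1.45975205e-01]), 'qvel': array([ 0.00013968, -0.00316297, -0.00283581,  0.00019001, -0.00123574,
       -0.00047567]), 'joint_efforts': array([ 6.32031024e-04, -4.31472731e+01, -2.44352710e+01,  7.17472960e-02,
        5.37514093e-02, -8.31268835e-05]), 'tool_pos': array([ 0.21102382, -0.48036421,  0.19130805]), 'tool_rot': array([-3.14045240e+00, -1.51041706e-04,  4.13776942e-01]), 'contact_force': array([-0.29762614,  0.52342648, -0.23343825]), 'torque': array([ 0.00908918,  0.0129487 , -0.02164814]), 'grip_force': 0.0, 'opening': 0.09125995350756409}
-0.0188 ['IKError', 'tcp_to_grasp']
```

View pics/scene0.png

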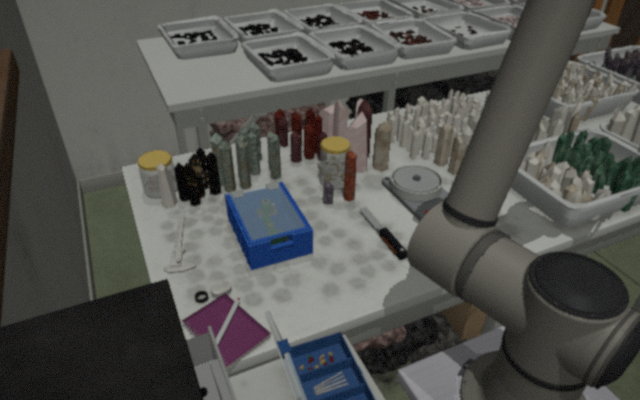

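View pics/side0.png

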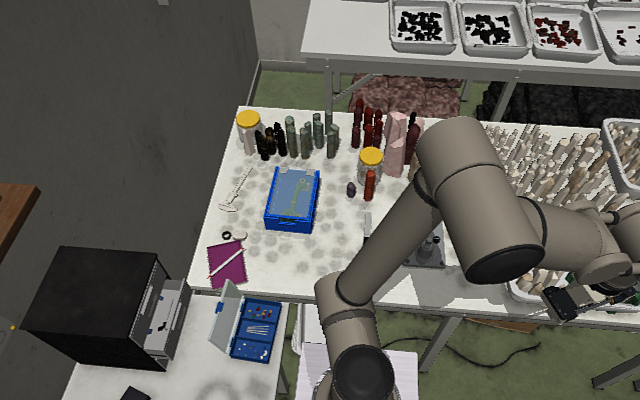

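The scene view shows the blue case at about (270,225), its notch facing the robot at (283,241). The knife runs from (363,210) to (403,255) with the handle nearest the robot, the lap is at (415,180), and the orange and violet stones are at (350,178) and (328,192). In the side view the case is at (292,200), the knife is half hidden at (366,225), and the stud is near (435,240).

View pics/wrist0.png

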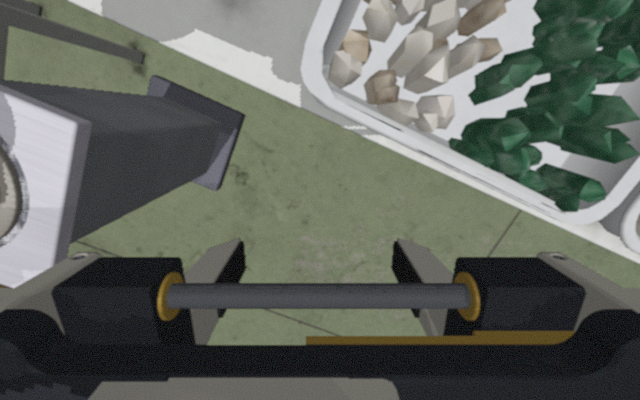

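```bash
cat > b.py <<'E'
from h import *
from cell import *
for n in("scene","side"):
    C=cam(n); f=np.load(n+"0.npz"); im,d=f["im"],f["d"]; P=cloud(C,d)
    hsv=cv2.cvtColor(im,cv2.COLOR_RGB2HSV); H,S,V=[hsv[...,i].astype(int) for i in range(3)]
    X,Y,Z=P[...,0],P[...,1],P[...,2]
    inb=(d>0)&(X>.2)&(X<.95)&(abs(Y)<.6)&(Z>-.02)&(Z<.3)
    t=inb&(S<40)&(V>170)&(abs(Z)<.02); print(n,"table z",np.median(Z[t]))
    b=inb&(H>100)&(H<125)&(S>150)
    rim=b&(Z>.064)&(Z<.085)
    q=P[rim]; r=cv2.minAreaRect(q[:,:2].astype(np.float32)*1000); print("case rim",r,len(q),cv2.boxPoints(r).round().tolist(), np.median(q[:,2]))
    o=inb&(H<14)&(S>120)&(V>60)
    k,lab,st,ce=cv2.connectedComponentsWithStats(o.astype(np.uint8))
    for i in range(1,k):
        if st[i,4]>12: print("orange comp",st[i],P[lab==i].mean(0).round(3),P[lab==i].min(0).round(3),P[lab==i].max(0).round(3))
    o=inb&(V<60)&(Z>.005)&(Z<.06)&(abs(Y)<.25)&(X<.62)
    k,lab,st,ce=cv2.connectedComponentsWithStats(o.astype(np.uint8))
    for i in range(1,k):
        if st[i,4]>20: print("dark comp",st[i],P[lab==i].mean(0).round(3),P[lab==i].min(0).round(3),P[lab==i].max(0).round(3))
E
python3 b.py
```

```text
scene table z nan
case rim ((670.2392578125, 266.09130859375), (388.00177001953125, 195.99940490722656), 14.190679550170898) 859 [[458.0, 314.0], [506.0, 124.0], [882.0, 219.0], [834.0, 409.0]] 0.07130669536191037
orange comp [306 124   8   8  40] [0.886 0.011 0.101] [ 0.878 -0.004  0.09 ] [0.897 0.022 0.113]
orange comp [345 151  11  49 405] [0.644 0.004 0.081] [ 0.636 -0.011  0.005] [0.661 0.015 0.148]
dark comp [392 190  29  30  70] [ 0.547 -0.115  0.013] [ 0.489 -0.12   0.006] [ 0.618 -0.109  0.023]
dark comp [378 228  29  32 350] [0.431 0.001 0.02 ] [ 0.386 -0.013  0.007] [0.488 0.009 0.027]
dark comp [274 237  15   5  45] [0.531 0.235 0.037] [0.517 0.21  0.006] [0.567 0.25  0.048]
dark comp [339 336  10  21  70] [0.22  0.234 0.022] [0.2   0.232 0.009] [0.24  0.237 0.034]
side table z -0.0010450456391504215
case rim ((657.9854125976562, 241.79319763183594), (330.0753479003906, 156.00335693359375), 0.29648125171661377) 574 [[493.0, 319.0], [493.0, 163.0], [823.0, 165.0], [823.0, 321.0]] 0.07058243406453923
orange comp [377 120   6   4  15] [ 0.903 -0.028  0.116] [ 0.895 -0.039  0.084] [ 0.942 -0.021  0.123]
orange comp [365 124   8   8  45] [0.886 0.006 0.099] [ 0.876 -0.006  0.089] [0.9   0.019 0.115]
orange comp [364 170  11  31 205] [ 0.644 -0.005  0.088] [ 0.636 -0.019 -0.003] [0.668 0.009 0.151]
dark comp [287 219   8   3  21] [0.518 0.237 0.037] [0.514 0.226 0.019] [0.526 0.249 0.046]
dark comp [363 237   6   8  24] [ 0.476 -0.004  0.022] [ 0.46  -0.012  0.013] [0.49  0.002 0.031]
dark comp [433 236   7   8  40] [ 0.493 -0.223  0.026] [ 0.482 -0.233  0.011] [ 0.508 -0.215  0.033]
dark comp [415 247  18  18 147] [ 0.429 -0.176  0.033] [ 0.409 -0.205  0.013] [ 0.466 -0.158  0.06 ]
dark comp [403 263  42   6  57] [ 0.406 -0.185  0.011] [ 0.403 -0.246  0.005] [ 0.409 -0.122  0.016]
  return _methods._mean(a, axis=axis, dtype=dtype,
  ret = ret.dtype.type(ret / rcount)
```

The wrist view shows only the floor and the white bins, so it is no use yet. I'll refine the measurements from the fixed views.

```bash
cat > c.py <<'E'
from h import *
for n in("scene","side"):
    C=cam(n); f=np.load(n+"0.npz"); im,d=f["im"],f["d"]; P=cloud(C,d)
    hsv=cv2.cvtColor(im,cv2.COLOR_RGB2HSV); H,S,V=[hsv[...,i].astype(int) for i in range(3)]
    X,Y,Z=P[...,0],P[...,1],P[...,2]
    b=(d>0)&(H>100)&(H<125)&(S>150)&(X>.45)&(X<.8)&(Y>.1)&(Y<.4)
    k,lab,st,ce=cv2.connectedComponentsWithStats(b.astype(np.uint8)); i=1+st[1:,4].argmax()
    m=lab==i
    # outline on table plane / rim plane by rays: use convex hull of top points
    q=P[m&(Z>.064)]; r=cv2.minAreaRect(q[:,:2].astype(np.float32)*1000); print(n,"rim",r,cv2.boxPoints(r).round().tolist(),np.median(q[:,2]))
    q=P[m&(Z<.06)&(X<.56)]; l=np.polyfit(q[:,1],q[:,0],1); print(" front wall x=",l, q[:,1].min(),q[:,1].max())
    vs,us=np.nonzero(m); hull=cv2.approxPolyDP(cv2.convexHull(np.c_[us,vs]),3,True)[:,0]
    for u in hull: print("  ",u,onplane(C,u,.072)[0].round(4))
    # knife: dark/orange handle and steel blade by height
    kz=(d>0)&(X>.34)&(X<.66)&(abs(Y)<.07)&(Z>.006)&(Z<.04)
    q=P[kz]; r=cv2.minAreaRect(q[:,:2].astype(np.float32)*1000); print(" knife",r,len(q))
    for a in np.arange(.36,.64,.02):
        w=q[(q[:,0]>a)&(q[:,0]<a+.02)]
        if len(w)>3: print("   ",round(a,3),np.median(w,0).round(4),w[:,1].min().round(3),w[:,1].max().round(3),w[:,2].max().round(3),len(w))
    # lap
    q=P[(d>0)&(X>.35)&(X<.8)&(Y>-.4)&(Y<-.07)&(Z>.036)&(Z<.05)]
    if len(q): print(" lap-ish",q.min(0).round(3),q.max(0).round(3),len(q))
    q=P[(d>0)&(X>.35)&(X<.8)&(Y>-.4)&(Y<-.07)&(Z>.010)&(Z<.025)]
    if len(q): print(" base-ish",q.min(0).round(3),q.max(0).round(3),len(q),cv2.minAreaRect(q[:,:2].astype(np.float32)*1000))
    q=P[(d>0)&(X>.35)&(X<.8)&(Y>-.4)&(Y<-.07)&(Z>.09)&(Z<.12)]
    if len(q): print(" stud-ish",q.mean(0).round(3),q.min(0).round(3),q.max(0).round(3),len(q))
E
python3 c.py
```

```text
scene rim ((598.136474609375, 247.03225708007812), (149.18460083007812, 210.32858276367188), 88.34857940673828) [[491.0, 176.0], [701.0, 169.0], [705.0, 319.0], [495.0, 325.0]] 0.07130694600211884
 front wall x= [0.07972955 0.47862793] 0.1773216169195096 0.32573601774447947
   [311 251] [0.4304 0.2063 0.072 ]
   [252 268] [0.4326 0.3359 0.072 ]
   [230 220] [0.6019 0.3323 0.072 ]
   [226 196] [0.6965 0.3146 0.072 ]
   [281 183] [0.6948 0.1724 0.072 ]
   [311 229] [0.4971 0.1768 0.072 ]
 knife ((530.298828125, -0.8441848754882812), (282.9823303222656, 82.0969467163086), 13.23214340209961) 816
    0.38 [0.3907 0.0006 0.0184] -0.013 0.009 0.027 85
    0.4 [0.4096 0.0031 0.0228] -0.013 0.009 0.027 79
    0.42 [0.4298 0.0024 0.0221] -0.013 0.009 0.027 77
    0.44 [0.4504 0.0029 0.0219] -0.016 0.009 0.027 76
    0.46 [0.4699 0.0028 0.0228] -0.014 0.008 0.026 67
    0.48 [0.49   0.0019 0.019 ] -0.014 0.007 0.026 47
    0.5 [ 0.5119 -0.004   0.0137] -0.015 0.007 0.016 38
    0.52 [ 0.5294 -0.003   0.0139] -0.013 0.006 0.016 42
    0.54 [ 0.5502 -0.0035  0.0132] -0.014 0.006 0.017 41
    0.56
[... 1199 characters left out ...]
   0.5 [ 0.5099 -0.009   0.0125] -0.019 0.0 0.016 31
    0.52 [ 0.5295 -0.0107  0.0119] -0.018 -0.001 0.018 32
    0.54 [ 0.5509 -0.0101  0.0123] -0.033 -0.0 0.017 36
    0.56 [ 0.57   -0.0112  0.0126] -0.059 -0.003 0.016 32
    0.58 [ 0.5853 -0.0106  0.0117] -0.052 -0.002 0.018 12
    0.62 [ 6.391e-01 -2.000e-04  1.570e-02] -0.007 0.001 0.034 6
    0.64 [0.6494 0.0383 0.0231] -0.022 0.066 0.04 103
 lap-ish [ 0.423 -0.201  0.036] [ 0.791 -0.072  0.05 ] 89
 base-ish [ 0.403 -0.251  0.01 ] [ 0.782 -0.071  0.025] 789 ((591.82666015625, -171.16943359375), (389.3514709472656, 150.09652709960938), 8.190993309020996)
 stud-ish [ 0.683 -0.132  0.105] [ 0.433 -0.194  0.09 ] [ 0.787 -0.07   0.12 ] 198
```

Request:
{"name": "send_rows", "arguments": {"targets": [{"translation":[3,-2.8,-1],"spin":3,"jaw":1},{"translation":[6.5,-6,-2],"spin":7,"jaw":1},{"translation":[10,-9.2,-3],"spin":11,"jaw":1},{"translation":[13.4,-12.4,-4],"spin":15,"jaw":1},{"translation":[16.8,-15.6,-5],"spin":19,"jaw":1}]}}

```text
time: 0.65
tool_pos: [0.3024, -0.2684, 0.242]
tool_rot: [-3.141, -0.0, 0.079]
contact_force: [1.1, 0.4, -0.3]
opening: 0.0919
grip_force: 0.0
```

```bash
cat > go.py <<'E'
import sys; from h import *
def go(t,yaw):
    p,r,s=pose(); M=R.from_euler("xyz",r).as_matrix(); 
    print("tcp",p.round(4),"rpy",np.array(r).round(4),"shift cm",(M.T@(np.array(t)-p)*100).round(2),"spin",round(np.degrees((r[2]-yaw+np.pi)%(2*np.pi)-np.pi),2),"open",round(s["opening"],4),"grip",round(s["grip_force"],1),"F",s["contact_force"].round(1),"t",s["time"])
if __name__=="__main__": a=list(map(float,sys.argv[1:])); go(a[:3],np.radians(a[3]))
E
python3 go.py .40 0 .25 0
```

```text
tcp [ 0.3024 -0.2684  0.242 ] rpy [-3.1414 -0.      0.0787] shift cm [ 11.84 -25.99  -0.79] spin 4.51 open 0.0919 grip 0.0 F [ 1.1  0.4 -0.3] t 0.65
```

Request:
{"name": "send_rows", "arguments": {"targets": [{"translation":[2.2,-4.4,-0.2],"spin":1,"jaw":1},{"translation":[4.4,-8.8,-0.4],"spin":2,"jaw":1},{"translation":[6.6,-13.2,-0.6],"spin":3,"jaw":1},{"translation":[8.8,-17.6,-0.8],"spin":4,"jaw":1},{"translation":[10.9,-21.9,-0.8],"spin":4.5,"jaw":1}]}}

```text
time: 1.15
tool_pos: [0.3932, -0.0411, 0.2501]
tool_rot: [3.141, -0.001, 0.003]
contact_force: [0.6, 0.2, -0.2]
opening: 0.0917
grip_force: 0.0
```

Request:
{"name": "send_rows", "arguments": {"targets": [{"translation":[0.9,-4,0],"spin":0,"jaw":1},{"translation":[0.9,-4,0],"spin":0,"jaw":1},{"translation":[0.9,-4,0],"spin":0,"jaw":1},{"translation":[0.9,-4,0],"spin":0,"jaw":1},{"translation":[0.9,-4,0],"spin":0,"jaw":1}]}}

```text
time: 1.65
tool_pos: [0.4016, -0.0042, 0.2498]
tool_rot: [3.141, 0.0, 0.001]
contact_force: [-0.1, -0.0, 0.5]
opening: 0.092
grip_force: 0.0
```

```bash
cat > d.py <<'E'
from h import *
import sys
n,k=sys.argv[1],sys.argv[2]
C=cam(n); print(C[2].round(4),pose()[0].round(4),np.array(pose()[1]).round(4)); im,d=read_camera(n); np.savez(f"{n}{k}.npz",im=im,d=d,K=C[0],Rm=C[1],o=C[2]); cv2.imwrite(f"pics/{n}{k}.png",im[:,:,::-1])
E
python3 d.py wrist 1; python3 d.py side 1; python3 d.py scene 1
```

```text
[ 0.4844 -0.0036  0.4422] [ 0.4016 -0.0042  0.2498] [3.1413e+00 2.0000e-04 1.4000e-03]
[-0.2379  0.0476  1.2392] [ 0.4016 -0.0042  0.2498] [3.1414e+00 1.0000e-04 1.3000e-03]
[-0.2874  0.5211  0.7793] [ 0.4016 -0.0042  0.2498] [3.1414e+00 0.0000e+00 1.3000e-03]
```

View pics/wrist1.png

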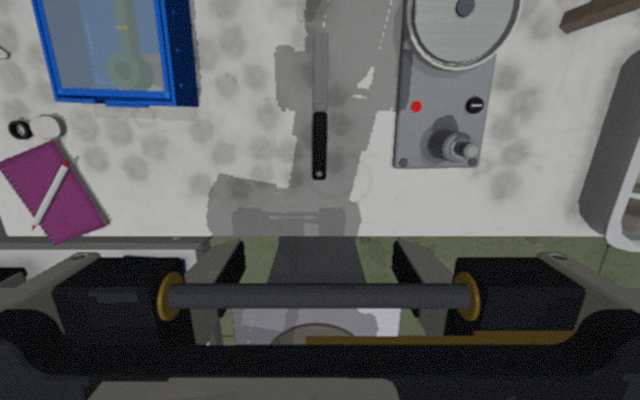

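The wrist view now shows the main items:
- **Knife:** from (319,178) to the blade tip at (321,33).
- **Lap unit:** base front corners at (395,166) and (480,166), stud top at about (470,150), lap axis at (465,5).
- **Case:** front edge from (55,100) to (170,105), with the overarm hub at (125,72).

```bash
cat > e.py <<'E'
from h import *
f=np.load("wrist1.npz"); im,d=f["im"],f["d"]; C=(f["K"],f["Rm"],f["o"]); P=cloud(C,d)
hsv=cv2.cvtColor(im,cv2.COLOR_RGB2HSV); H,S,V=[hsv[...,i].astype(int) for i in range(3)]
X,Y,Z=P[...,0],P[...,1],P[...,2]; ok=d>0
print("table z",np.median(Z[ok&(S<30)&(V>190)&(X>.4)]))
def line(q,lo,hi,step):
    for a in np.arange(lo,hi,step):
        w=q[(q[:,0]>a)&(q[:,0]<a+step)]
        if len(w)>3: print("   ",round(a,3),np.median(w,0).round(4),w[:,1].min().round(4),w[:,1].max().round(4),len(w))
kn=ok&(X>.36)&(X<.61)&(abs(Y)<.03)&(Z>.007)&(Z<.04); q=P[kn]
r=cv2.minAreaRect(q[:,:2].astype(np.float32)*1000); print("knife",r,q[:,0].min(),q[:,0].max(),q[:,2].max()); line(q,.36,.61,.02)
b=ok&(H>100)&(H<125)&(S>130)&(X>.4)&(Y>.1)&(Y<.42)
q=P[b&(Z>.064)&(Z<.08)]; r=cv2.minAreaRect(q[:,:2].astype(np.float32)*1000); print("rim",r,cv2.boxPoints(r).round(1).tolist(),np.median(q[:,2]))
q2=q[q[:,0]<.52]; 
# outer front edge: per-y min x
ys=np.arange(.18,.31,.01); fx=[(y,np.sort(q[abs(q[:,1]-y)<.005][:,0])[:2].mean()) for y in ys if (abs(q[:,1]-y)<.005).sum()>3]; print("front edge",np.round(fx,4).tolist())
# right edge
xs=np.arange(.5,.68,.02); fy=[(x,np.sort(q[abs(q[:,0]-x)<.01][:,1])[:3].mean()) for x in xs if (abs(q[:,0]-x)<.01).sum()>3]; print("right edge",np.round(fy,4).tolist())
g=ok&(H>40)&(H<95)&(S>35)&(X>.45)&(Y>.15)&(Y<.35)&(X<.8); vs,us=np.nonzero(g); print("green px",len(us),us.min(),us.max(),vs.min(),vs.max())
s=ok&(X>.38)&(X<.6)&(Y<-.1)&(Y>-.28)
q=P[s&(Z>.1)&(Z<.125)]; print("stud",q.mean(0),q.min(0),q.max(0),len(q))
q=P[s&(Z>.01)&(Z<.025)]; r=cv2.minAreaRect(q[:,:2].astype(np.float32)*1000); print("base",r,cv2.boxPoints(r).round(1).tolist(),np.median(q[:,2]))
q=P[ok&(X>.45)&(Y<-.1)&(Y>-.35)&(Z>.038)&(Z<.06)]; (c,rad)=cv2.minEnclosingCircle(q[:,:2].astype(np.float32)*1000); print("pan",c,rad)
q=P[ok&(X>.45)&(Y<-.1)&(Y>-.35)&(Z>.043)&(Z<.048)]; A=np.c_[2*q[:,:2],np.ones(len(q))]; c=np.linalg.lstsq(A,(q[:,:2]**2).sum(1),rcond=None)[0]; print("rim fit",c[:2],np.sqrt(c[2]+c[:2]@c[:2]),len(q))
E
python3 e.py
```

```text
table z nan
knife ((488.90167236328125, -5.758904457092285), (22.45665740966797, 198.1182861328125), 89.82083892822266) 0.3898684906576183 0.5879481071987167 0.026129496646411787
    0.38 [ 0.3952 -0.0049  0.0231] -0.0156 0.0058 96
    0.4 [ 0.4101 -0.0049  0.0231] -0.0155 0.0057 196
    0.42 [ 0.43   -0.0049  0.0231] -0.0154 0.0056 208
    0.44 [ 0.4506 -0.0048  0.0232] -0.0168 0.0056 221
    0.46 [ 0.4692 -0.0062  0.0232] -0.0165 0.0055 215
    0.48 [ 0.4896 -0.0062  0.0201] -0.0162 0.0038 207
    0.5 [ 0.51   -0.0069  0.013 ] -0.0163 0.0024 208
    0.52 [ 0.5302 -0.0068  0.0131] -0.0161 0.0023 224
    0.54 [ 0.551  -0.0074  0.0132] -0.017 0.0023 225
    0.56 [ 0.5707 -0.0074  0.0131] -0.017 0.0022 241
    0.58 [ 0.5839 -0.0073  0.0131] -0.0168 0.0021 102
rim ((553.188232421875, 245.56411743164062), (151.16839599609375, 113.37635040283203), 88.45890045166016) [[494.5, 171.5], [607.7999877929688, 168.5], [611.9000244140625, 319.6000061035156], [498.6000061035156, 322.6000061035156]] 0.07137821370047795
front edge [[0.18, 0.4947], [0.19, 0.4958], [0.2, 0.4958], [0.21, 0.4959], [0.22, 0.4958], [0.23, 0.5051], [0.24, 0.5051], [0.25, 0.5051], [0.26, 0.5053], [0.27, 0.4981], [0.28, 0.4981], [0.29, 0.4986], [0.3, 0.4992]]
right edge [[0.5, 0.172], [0.52, 0.1712], [0.54, 0.1703], [0.56, 0.1698], [0.58, 0.1693], [0.6, 0.1687]]
green px 955 107 151 0 89
stud [ 0.44417115 -0.18066629  0.10910737] [ 0.43464159 -0.19126005  0.10001344] [ 0.4528346  -0.17369627  0.11298785] 244
base ((503.164306640625, -181.27322387695312), (195.1923370361328, 131.076904296875), 1.3618054389953613) [[404.0, -118.0999984741211], [407.20001220703125, -249.10000610351562], [602.2999877929688, -244.5], [599.2000122070312, -113.4000015258789]] 0.01764600173864228
pan (560.5357055664062, -225.3267364501953) 125.99981689453125
rim fit [ 0.57087569 -0.22616995] 0.07309411548239263 939
  return _methods._mean(a, axis=axis, dtype=dtype,
  ret = ret.dtype.type(ret / rcount)
```

Request:
{"name": "send_rows", "arguments": {"targets": [{"translation":[2,0.1,4],"spin":0.8,"jaw":1},{"translation":[4,0.1,8],"spin":0.8,"jaw":1},{"translation":[6,0.1,12.5],"spin":0.8,"jaw":1},{"translation":[7.3,0.1,17],"spin":0.8,"jaw":1},{"translation":[7.3,0.1,20.5],"spin":0.8,"jaw":1}]}}

```text
time: 2.3
tool_pos: [0.4755, -0.0045, 0.0424]
tool_rot: [3.142, 0.0, -0.012]
contact_force: [0.3, -0.8, -0.4]
opening: 0.0916
grip_force: 0.0
```

```bash
python3 go.py .475 -.0055 .003 -.7
```

```text
tcp [ 0.4755 -0.0045  0.0424] rpy [ 3.1416e+00  4.0000e-04 -1.1600e-02] shift cm [-0.05  0.1   3.94] spin 0.04 open 0.0916 grip 0.0 F [ 0.3 -0.8 -0.4] t 2.3
```

Request:
{"name": "send_rows", "arguments": {"targets": [{"translation":[0,0.1,1.5],"spin":0,"jaw":1},{"translation":[0,0.1,3],"spin":0,"jaw":1},{"translation":[0,0.1,3.7],"spin":0,"jaw":1},{"translation":[0,0.1,3.7],"spin":0,"jaw":1},{"translation":[0,0.1,3.7],"spin":0,"jaw":1}]}}

```text
time: 2.8
tool_pos: [0.4752, -0.0051, 0.0084]
tool_rot: [3.141, -0.001, -0.011]
contact_force: [0.7, 0.0, 0.3]
opening: 0.0915
grip_force: 0.0
```

Request:
{"name": "send_rows", "arguments": {"targets": [{"translation":[0,0,0.5],"spin":0,"jaw":1},{"translation":[0,0,0.5],"spin":0,"jaw":0.3},{"translation":[0,0,0.5],"spin":0,"jaw":0.1},{"translation":[0,0,0.5],"spin":0,"jaw":0},{"translation":[0,0,0.5],"spin":0,"jaw":0}], "force": 60}}

```text
time: 3.3
tool_pos: [0.4749, -0.0048, 0.003]
tool_rot: [3.141, -0.0, -0.01]
contact_force: [0.4, 0.2, -0.2]
opening: 0.0642
grip_force: 0.0
```

Request:
{"name": "send_rows", "arguments": {"targets": [{"translation":[0,0,0.5],"spin":0,"jaw":0},{"translation":[0,0,0],"spin":0,"jaw":0},{"translation":[0,0,0],"spin":0,"jaw":0},{"translation":[0,0,0],"spin":0,"jaw":0},{"translation":[0,0,0],"spin":0,"jaw":0}]}}

```text
time: 3.8
tool_pos: [0.4748, -0.0048, 0.0029]
tool_rot: [3.141, -0.0, -0.01]
contact_force: [-0.6, -1.5, 0.7]
opening: 0.0243
grip_force: 0.0
```

Request:
{"name": "send_rows", "arguments": {"targets": [{"translation":[0,0,0],"spin":0,"jaw":0},{"translation":[0,0,0],"spin":0,"jaw":0},{"translation":[0,0,0],"spin":0,"jaw":0},{"translation":[0,0,-1],"spin":0,"jaw":0},{"translation":[0,0,-2],"spin":0,"jaw":0}]}}

```text
time: 4.3
tool_pos: [0.4746, -0.0048, 0.0235]
tool_rot: [3.142, 0.0, -0.01]
contact_force: [0.4, -0.7, -0.2]
opening: 0.0003
grip_force: 0.0
```

```bash
python3 go.py .3635 .2505 .12 -1.54
```

```text
tcp [ 0.4746 -0.0048  0.0235] rpy [ 3.1416e+00  5.0000e-04 -1.0300e-02] shift cm [-11.38 -25.41  -9.65] spin 0.95 open 0.0003 grip 0.0 F [ 0.4 -0.7 -0.2] t 4.3
```

```bash
python3 d.py wrist 2; python3 d.py scene 2
python3 - <<'E'
from h import *
a=cv2.imread("pics/wrist2.png")[150:400]; b=cv2.imread("pics/scene2.png")[150:350,200:520]
b=cv2.resize(b,(640,400)); cv2.imwrite("pics/m2.png",cv2.resize(np.vstack([a,b]),(590,599)))
E
```

```text
[ 0.5575 -0.0052  0.2159] [ 0.4746 -0.0048  0.0235] [ 3.1416e+00  5.0000e-04 -1.0300e-02]
[-0.2874  0.5211  0.7793] [ 0.4759 -0.005   0.0252] [ 3.1411e+00 -2.9000e-03 -1.0200e-02]
```

View pics/m2.png

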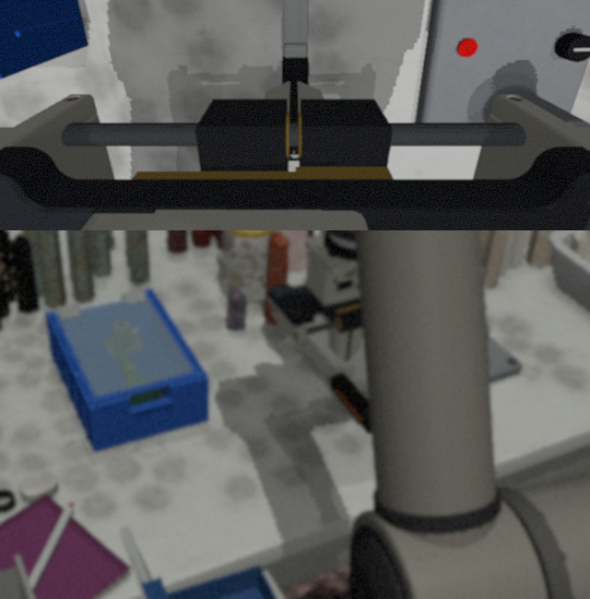

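The fingers closed fully without the knife. In the picture it still lies between and under them, with the blade pointing up the frame. I'll measure where it is now.

```bash
cat > f.py <<'E'
from h import *
import sys
f=np.load(sys.argv[1]); im,d=f["im"],f["d"]; C=(f["K"],f["Rm"],f["o"]); P=cloud(C,d); X,Y,Z=P[...,0],P[...,1],P[...,2]
kn=(d>0)&(X>.36)&(X<.63)&(abs(Y)<.03)&(Z>.007)&(Z<.04); q=P[kn]
print(q[:,0].min(),q[:,0].max())
for a in np.arange(.36,.63,.02):
    w=q[(q[:,0]>a)&(q[:,0]<a+.02)]
    if len(w)>3: print("   ",round(a,3),np.median(w,0).round(4),w[:,1].min().round(4),w[:,1].max().round(4),w[:,2].max().round(4),len(w))
E
python3 f.py wrist2.npz; python3 f.py scene2.npz; python3 go.py .475 -.005 .003 -.7
```

```text
0.3897619627803353 0.58739635106023
    0.38 [ 0.3943 -0.004   0.0237] -0.0073 0.0001 0.026 69
    0.46 [ 0.4738 -0.0056  0.0231] -0.0162 0.0052 0.0252 441
    0.48 [ 0.49   -0.0057  0.0196] -0.0166 0.0051 0.0251 821
    0.5 [ 0.5102 -0.006   0.0131] -0.0163 0.0039 0.0149 720
    0.52 [ 0.5302 -0.0062  0.013 ] -0.0163 0.0034 0.0147 791
    0.54 [ 0.5506 -0.007   0.0131] -0.0168 0.0029 0.0151 849
    0.56 [ 0.5702 -0.0071  0.0131] -0.0167 0.003 0.0153 937
    0.58 [ 0.5837 -0.0066  0.013 ] -0.0172 0.0027 0.0153 375
0.38665214083915833 0.5845441490798117
    0.38 [0.393  0.0067 0.0176] 0.0031 0.0086 0.0256 27
    0.4 [0.4117 0.0046 0.0215] -0.0098 0.0092 0.0257 58
    0.42 [0.4299 0.0035 0.0227] -0.0116 0.0083 0.0263 77
    0.44 [0.4494 0.0023 0.0222] -0.0146 0.0102 0.0287 70
    0.46 [0.4696 0.0025 0.0224] -0.0145 0.0083 0.0267 68
    0.48 [4.908e-01 4.000e-04 2.000e-02] -0.0131 0.007 0.0259 42
    0.5 [ 0.5108 -0.0036  0.0142] -0.015 0.0067 0.0177 36
    0.52 [ 0.5296 -0.0035  0.0134] -0.0142 0.0057 0.0166 42
    0.54 [ 0.5498 -0.0047  0.0131] -0.0148 0.0046 0.0164 41
    0.56 [ 0.5662 -0.0078  0.0125] -0.0143 0.0044 0.0156 24
tcp [ 0.476  -0.005   0.0246] rpy [ 3.1409 -0.0034 -0.0103] shift cm [-0.11 -0.    2.16] spin 0.11 open 0.0003 grip 0.0 F [ 0.5  0.7 -0.4] t 4.4
```

Request:
{"name": "send_rows", "arguments": {"targets": [{"translation":[0,0,-1.5],"spin":0,"jaw":0.5},{"translation":[0,0,-1.5],"spin":0,"jaw":0.5},{"translation":[0,0,-1.5],"spin":0,"jaw":0.5},{"translation":[0,0,-1.5],"spin":0,"jaw":0.5},{"translation":[0,0,-1.5],"spin":0,"jaw":0.5}]}}

```text
time: 4.9
tool_pos: [0.4744, -0.0048, 0.0373]
tool_rot: [-3.142, 0.001, -0.01]
contact_force: [-1.2, 0.3, 0.8]
opening: 0.0358
grip_force: 0.0
```

```bash
python3 go.py .475 -.0055 .002 -.7
```

```text
tcp [ 0.4744 -0.0048  0.0373] rpy [-3.1415e+00  9.0000e-04 -1.0300e-02] shift cm [0.07 0.07 3.53] spin 0.11 open 0.0358 grip 0.0 F [-1.2  0.3  0.8] t 4.9
```

Request:
{"name": "send_rows", "arguments": {"targets": [{"translation":[0.1,0.1,1],"spin":0,"jaw":0.5},{"translation":[0.1,0.1,2.2],"spin":0,"jaw":0.5},{"translation":[0.1,0.1,3.2],"spin":0,"jaw":0.5},{"translation":[0.1,0.1,3.6],"spin":0,"jaw":0.5},{"translation":[0.1,0.1,3.6],"spin":0,"jaw":0.5}]}}

```text
time: 5.4
tool_pos: [0.4751, -0.0058, 0.0009]
tool_rot: [-3.141, 0.002, -0.01]
contact_force: [-0.2, 0.3, -0.0]
opening: 0.0465
grip_force: 0.0
```

Request:
{"name": "send_rows", "arguments": {"targets": [{"translation":[0,0,0],"spin":0,"jaw":0},{"translation":[0,0,0],"spin":0,"jaw":0},{"translation":[0,0,0],"spin":0,"jaw":0},{"translation":[0,0,0],"spin":0,"jaw":0},{"translation":[0,0,0],"spin":0,"jaw":0}], "force": 60}}

```text
time: 5.9
tool_pos: [0.4758, -0.0058, 0.002]
tool_rot: [3.141, -0.0, -0.01]
contact_force: [-0.3, -0.6, 0.1]
opening: 0.0099
grip_force: 0.0
```

```bash
python3 d.py wrist 3; python3 d.py scene 3;python3 f.py wrist3.npz
python3 - <<'E'
from h import *
a=cv2.imread("pics/wrist3.png")[100:400,120:520]; b=cv2.imread("pics/scene3.png")[150:350,300:460]
b=cv2.resize(b,(440,550)); a=cv2.resize(a,(360,270)); c=np.zeros((550,800,3),np.uint8); c[:,:440]=b; c[:270,440:]=a; cv2.imwrite("pics/m3.png",c)
print(pose()[2])
E
```

```text
[ 0.5585 -0.0062  0.1946] [ 0.4758 -0.0058  0.002 ] [ 3.1414e+00 -5.0000e-04 -1.0300e-02]
[-0.2874  0.5211  0.7793] [ 0.4758 -0.0058  0.002 ] [ 3.1415e+00 -3.0000e-04 -1.0300e-02]
0.3977579223711577 0.5876875394447967
    0.38 [0.398  0.0048 0.0202] -0.015 0.0056 0.0214 5
    0.4 [ 0.4097 -0.0051  0.0233] -0.0158 0.006 0.0257 582
    0.42 [ 0.4221 -0.0046  0.0235] -0.0126 0.0028 0.0251 120
    0.44 [ 0.4529 -0.0053  0.0236] -0.0112 0.0008 0.0252 296
    0.46 [ 0.4715 -0.0057  0.0236] -0.0168 0.005 0.0399 489
    0.48 [ 0.489  -0.006   0.0197] -0.0168 0.0055 0.04 1058
    0.5 [ 0.5106 -0.0062  0.0131] -0.0162 0.0038 0.0155 861
    0.52 [ 0.5304 -0.0064  0.0131] -0.0162 0.0036 0.0153 959
    0.54 [ 0.5503 -0.0067  0.0131] -0.0167 0.003 0.0151 1042
    0.56 [ 0.5703 -0.0069  0.0131] -0.0171 0.0031 0.0155 1186
    0.58 [ 0.5839 -0.007   0.013 ] -0.017 0.0026 0.0152 481
{'time': 6.0, 'qpos': array([-1.73463890e-01,  5.07695679e-01,  1.88801635e+00, -1.31656411e-04,
        7.45625868e-01,  1.40765496e+00]), 'qvel': array([-0.00026634,  0.00251995,  0.00064259, -0.00173222, -0.0012074 ,
       -0.00165126]), 'joint_efforts': array([ 1.57973347e-03, -4.28133023e+01, -1.57400644e+01,  3.37555166e-02,
       -7.54573988e-02,  5.17425524e-04]), 'tool_pos': array([ 0.47576942, -0.00583465,  0.00190214]), 'tool_rot': array([ 3.14146312e+00, -2.36856712e-04, -1.02257915e-02]), 'contact_force': array([0.08766036, 0.12764163, 0.99250322]), 'torque': array([ 0.04107482,  0.06108297, -0.01447628]), 'grip_force': 0.0, 'opening': 0.0030035821477746045}
```

View pics/m3.png

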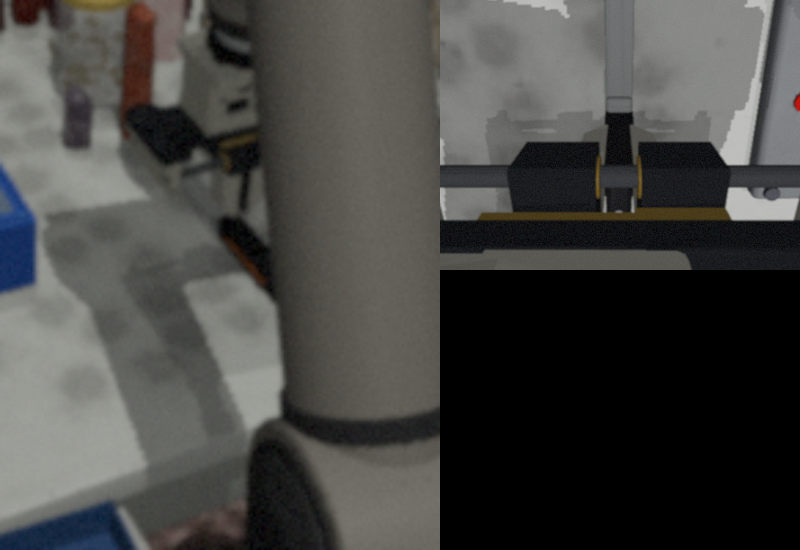

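```bash
python3 d.py wrist 4
python3 - <<'E'
from h import *
print({k:v for k,v in pose()[2].items() if k in("opening","grip_force","contact_force","tool_pos")})
f=np.load("wrist4.npz"); im,d=f["im"],f["d"]; C=(f["K"],f["Rm"],f["o"]); P=cloud(C,d)
# column profile through gripper, centre and beside
for u in (300,308,314,318,322,328,336):
    print(u,[(v,*(P[v,u]*1000).round().astype(int).tolist()) for v in range(225,345,8) if d[v,u]>0])
cv2.imwrite("pics/w4.png",cv2.resize(im[200:360,220:420,::-1],(750,600),interpolation=cv2.INTER_CUBIC))
E
```

```text
[ 0.5585 -0.0062  0.1944] [ 0.4758 -0.0058  0.0019] [ 3.1415e+00 -2.0000e-04 -1.0200e-02]
{'tool_pos': array([ 0.47574302, -0.00584279,  0.00187723]), 'contact_force': array([0.08794706, 0.17241076, 0.17445415]), 'grip_force': 0.0, 'opening': 0.0013307077877178289}
300 [(225, 480, 8, -1), (233, 474, 8, 0), (241, 466, 9, -2), (249, 486, 5, 51), (257, 512, 1, 107), (265, 511, 0, 111), (273, 511, 0, 117), (281, 511, 0, 121), (289, 511, 0, 125), (297, 508, 0, 125), (305, 506, 0, 126), (313, 503, 0, 126), (321, 501, 0, 126), (329, 498, 0, 126), (337, 497, 0, 129)]
308 [(225, 487, 1, 18), (233, 484, 1, 24), (241, 486, 1, 41), (249, 486, 0, 51), (257, 487, 0, 61), (265, 486, 0, 69), (273, 509, -2, 114), (281, 509, -2, 119), (289, 508, -3, 120), (297, 506, -3, 122), (305, 503, -2, 122), (313, 501, -2, 122), (321, 487, -2, 110), (329, 484, -2, 111), (337, 497, -3, 128)]
314 [(225, 488, -3, 19), (233, 484, -3, 24), (241, 485, -3, 38), (249, 485, -3, 48), (257, 485, -3, 58), (265, 485, -3, 67), (273, 485, -3, 74), (281, 485, -3, 81), (289, 506, -4, 117), (297, 504, -4, 119), (305, 501, -4, 119)
[... 609 characters left out ...]
 -7, 23), (329, 406, -7, 23), (337, 496, -7, 128)]
328 [(225, 487, -12, 18), (233, 483, -12, 23), (241, 486, -11, 40), (249, 486, -11, 51), (257, 486, -11, 60), (265, 486, -10, 68), (273, 509, -9, 114), (281, 509, -9, 118), (289, 508, -9, 121), (297, 505, -9, 121), (305, 503, -9, 122), (313, 501, -9, 123), (321, 479, -9, 101), (329, 477, -9, 102), (337, 497, -8, 128)]
336 [(225, 480, -19, -1), (233, 473, -19, 0), (241, 466, -19, -1), (249, 486, -15, 50), (257, 511, -12, 107), (265, 511, -12, 112), (273, 511, -11, 117), (281, 511, -11, 122), (289, 511, -11, 125), (297, 509, -11, 126), (305, 506, -11, 126), (313, 503, -11, 126), (321, 501, -11, 127), (329, 497, -11, 126), (337, 496, -11, 128)]
```

View pics/w4.png

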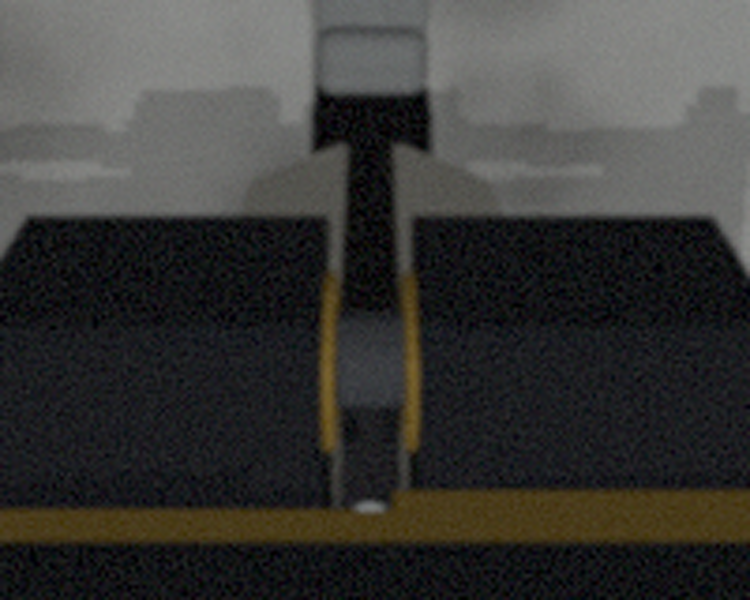

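Run:
```python
from h import *
H=np.array(get_calibration("wrist")["hand_eye"]); print(H.round(4).tolist())
for k in (1,4):
    f=np.load(f"wrist{k}.npz"); im,d=f["im"],f["d"]; K=f["K"]
    P=cloud((K,H[:3,:3],H[:3,3]),d)*1000
    if k==1:
        m=(d>0)&(abs(P[...,1])<75)&(P[...,2]>-60)&(P[...,2]<40); q=P[m]; print(len(q),q.min(0),q.max(0))
        for a in range(-60,15,5):
            w=q[(q[:,2]>=a)&(q[:,2]<a+5)]
            if len(w): print(a,len(w),w.min(0).round(),w.max(0).round())
    else:
        for u in(310,314,322,326): print(u,[(v,*P[v,u].round().astype(int).tolist()) for v in range(230,244)])
```

```text
[[-0.0005, 0.952, 0.306, 0.0828], [1.0, 0.0005, 0.0002, -0.0005], [0.0001, 0.306, -0.952, -0.1925], [0.0, 0.0, 0.0, 1.0]]
1820 [-10.48807769 -63.02225933 -59.98984027] [ 11.29691772  62.43066975 -33.77549861]
-60 434 [ -7. -63. -60.] [ 11.  62. -55.]
-55 434 [-10. -62. -55.] [ 11.  62. -50.]
-50 402 [-10. -63. -50.] [ 11.  62. -45.]
-45 306 [-10. -59. -45.] [ 11.  60. -40.]
-40 221 [-10. -54. -40.] [ 11.  55. -35.]
-35 23 [-10. -49. -35.] [ 10.  49. -34.]
310 [(230, 10, -6, -20), (231, 9, -6, -21), (232, 9, -6, -21), (233, 8, -6, -22), (234, 7, -6, -20), (235, 7, -6, -21), (236, 6, -6, -22), (237, 6, -6, -22), (238, 5, -6, -22), (239, 10, -6, -36), (240, 10, -5, -37), (241, 11, -5, -39), (242, 11, -5, -41), (243, 10, -5, -41)]
314 [(230, 10, -3, -20), (231, 9, -3, -20), (232, 9, -3, -21), (233, 8, -3, -22), (234, 7, -3, -21), (235, 7, -3, -22), (236, 6, -3, -23), (237, 5, -3, -22), (238, 5, -3, -22), (239, 4, -3, -22), (240, 3, -3, -21), (241, 9, -3, -36), (242, 9, -3, -37), (243, 9, -3, -38)]
322 [(230, 10, 2, -20), (231, 9, 2, -21), (232, 8, 2, -20), (233, 8, 2, -22), (234, 7, 2, -22), (235, 6, 2, -21), (236, 6, 2, -21), (237, 5, 2, -21), (238, 4, 2, -21), (239, 3, 2, -21), (240, 2, 2, -20), (241, 9, 2, -36), (242, 9, 2, -38), (243, 9, 2, -38)]
326 [(230, 10, 5, -20), (231, 9, 5, -21), (232, 9, 5, -22), (233, 8, 5, -21), (234, 7, 5, -21), (235, 7, 5, -22), (236, 6, 5, -22), (237, 6, 5, -22), (238, 11, 4, -35), (239, 10, 4, -34), (240, 10, 4, -37), (241, 10, 4, -38), (242, 11, 4, -41), (243, 10, 4, -41)]
```

The picture and depths show the finger ends sit 34 mm short of the reported TCP: tool z is -34 mm, both open and shut. So the fingers closed above the handle. From here on, true tip height = reported z + 34 mm.

Request:
{"name": "send_rows", "arguments": {"targets": [{"translation":[0,0,0],"spin":0,"jaw":0.5},{"translation":[0,0,0],"spin":0,"jaw":0.5},{"translation":[0,0,0],"spin":0,"jaw":0.5},{"translation":[0,0,0],"spin":0,"jaw":0.5},{"translation":[0,0,0],"spin":0,"jaw":0.5}]}}

```text
time: 6.55
tool_pos: [0.4757, -0.0058, 0.0018]
tool_rot: [3.142, -0.0, -0.01]
contact_force: [1.0, -0.2, 0.7]
opening: 0.0366
grip_force: 0.0
```

Request:
{"name": "send_rows", "arguments": {"targets": [{"translation":[0,0,0.5],"spin":0,"jaw":0.5},{"translation":[0,0,1.2],"spin":0,"jaw":0.5},{"translation":[0,0,2],"spin":0,"jaw":0.5},{"translation":[0,0,2.6],"spin":0,"jaw":0.5},{"translation":[0,0,2.6],"spin":0,"jaw":0.5}]}}

```text
time: 7.05
tool_pos: [0.4749, -0.0057, -0.0253]
tool_rot: [-3.141, 0.002, -0.01]
contact_force: [0.3, -0.3, -0.0]
opening: 0.0456
grip_force: 0.0
```

Request:
{"name": "send_rows", "arguments": {"targets": [{"translation":[0,0,0.4],"spin":0,"jaw":0.5},{"translation":[0,0,0.5],"spin":0,"jaw":0},{"translation":[0,0,0.5],"spin":0,"jaw":0},{"translation":[0,0,0.5],"spin":0,"jaw":0},{"translation":[0,0,0.5],"spin":0,"jaw":0}], "force": 60}}

```text
time: 7.55
tool_pos: [0.4759, -0.0059, -0.029]
tool_rot: [3.141, -0.0, -0.01]
contact_force: [0.3, 0.1, 0.4]
opening: 0.0216
grip_force: 60.0
```

Request:
{"name": "send_rows", "arguments": {"targets": [{"translation":[0,0,0],"spin":0,"jaw":0},{"translation":[0,0,0],"spin":0,"jaw":0},{"translation":[0,0,0],"spin":0,"jaw":0},{"translation":[0,0,0],"spin":0,"jaw":0},{"translation":[0,0,0],"spin":0,"jaw":0}]}}

```text
time: 8.05
tool_pos: [0.4759, -0.0059, -0.029]
tool_rot: [3.141, -0.0, -0.01]
contact_force: [1.0, 0.1, 2.9]
opening: 0.0215
grip_force: 60.0
```

Request:
{"name": "send_rows", "arguments": {"targets": [{"translation":[0,0,-1.5],"spin":0,"jaw":0},{"translation":[-1,-1,-4],"spin":0,"jaw":0},{"translation":[-2.5,-4,-7],"spin":0.3,"jaw":0},{"translation":[-4,-8,-9],"spin":0.6,"jaw":0},{"translation":[-6,-12,-9.5],"spin":0.9,"jaw":0}]}}

```text
time: 8.55
tool_pos: [0.4181, 0.1159, 0.0677]
tool_rot: [-3.141, -0.004, -0.028]
contact_force: [1.3, 1.0, -2.3]
opening: 0.0217
grip_force: 60.0
```

```bash
python3 go.py .364 .2505 .07 -1.54
```

```text
tcp [0.4181 0.1159 0.0677] rpy [-3.141  -0.0044 -0.028 ] shift cm [ -5.78 -13.31  -0.24] spin -0.06 open 0.0217 grip 60.0 F [ 1.3  1.  -2.3] t 8.55
```

Request:
{"name": "send_rows", "arguments": {"targets": [{"translation":[-2,-4,0],"spin":0,"jaw":0},{"translation":[-4,-8,0],"spin":0,"jaw":0},{"translation":[-5.6,-11.5,0],"spin":0,"jaw":0},{"translation":[-5.6,-13.2,0],"spin":0,"jaw":0},{"translation":[-5.6,-13.2,0],"spin":0,"jaw":0}]}}

```text
time: 9.05
tool_pos: [0.3638, 0.25, 0.0656]
tool_rot: [-3.141, -0.0, -0.023]
contact_force: [0.3, -0.4, -1.6]
opening: 0.0215
grip_force: 60.0
```

```bash
python3 d.py wrist 5; python3 d.py scene 5; python3 d.py side 5
python3 - <<'E'
from h import *
for n in("wrist","scene"):
    f=np.load(n+"5.npz"); im,d=f["im"],f["d"]; C=(f["K"],f["Rm"],f["o"]); P=cloud(C,d); X,Y,Z=P[...,0],P[...,1],P[...,2]
    p=pose()[0]
    m=(d>0)&(abs(Y-.2485)<.016)&(X>p[0]+.025)&(X<.489)&(Z>.085)&(Z<.15); q=P[m]
    print(n,p.round(4))
    for a in np.arange(.36,.49,.015):
        w=q[(q[:,0]>a)&(q[:,0]<a+.015)]
        if len(w)>3: print("  ",round(a,3),np.median(w,0).round(4),w[:,1].min().round(4),w[:,1].max().round(4),len(w),w[:,0].max().round(4))
    if n=="wrist":
        hsv=cv2.cvtColor(im,cv2.COLOR_RGB2HSV); H,S=hsv[...,0],hsv[...,1]
        q=P[(d>0)&(H>100)&(H<125)&(S>130)&(Z>.064)&(Z<.08)&(X>.47)&(Y<.4)]
        r=cv2.minAreaRect(q[:,:2].astype(np.float32)*1000); print("rim",r,cv2.boxPoints(r).round(1).tolist(),np.median(q[:,2]))
E
python3 go.py .364 .2505 .07 -1.54
```

```text
[0.4465 0.2486 0.2581] [0.3638 0.25   0.0656] [-3.1413e+00 -1.0000e-04 -2.2600e-02]
[-0.2874  0.5211  0.7793] [0.3639 0.2488 0.0655] [ 3.1411e+00  4.0000e-04 -2.3500e-02]
[-0.2379  0.0476  1.2392] [0.364  0.2479 0.0655] [ 3.1408e+00  7.0000e-04 -2.4900e-02]
wrist [0.3642 0.2475 0.0655]
   0.375 [0.3896 0.2484 0.1078] 0.2404 0.2592 41 0.39
   0.39 [0.3977 0.2497 0.1077] 0.2396 0.2597 905 0.405
   0.405 [0.4126 0.2491 0.1077] 0.2397 0.2592 968 0.42
   0.42 [0.4276 0.2488 0.1077] 0.239 0.2591 1082 0.435
   0.435 [0.4427 0.2485 0.1077] 0.2385 0.2585 1165 0.45
   0.45 [0.4576 0.2482 0.1077] 0.2385 0.2583 1295 0.465
   0.465 [0.4705 0.2481 0.1076] 0.2379 0.2579 1009 0.476
rim ((502.0638732910156, 247.849853515625), (149.04879760742188, 13.980091094970703), 88.82791900634766) [[493.6000061035156, 173.5], [507.5, 173.1999969482422], [510.6000061035156, 322.20001220703125], [496.6000061035156, 322.5]] 0.07117175027387486
scene [0.3642 0.2475 0.0655]
tcp [0.3642 0.2475 0.0655] rpy [ 3.1408e+00  8.0000e-04 -2.6200e-02] shift cm [-0.03 -0.3  -0.45] spin 0.04 open 0.0218 grip 60.0 F [ 0.3  0.2 -1. ] t 9.2
```

The blade is level: its top is at z 0.1077, the tip at x 0.476 and y 0.248, in line with the notch middle at (0.495, 0.248). Next I lower it and insert it.

Request:
{"name": "send_rows", "arguments": {"targets": [{"translation":[0,0,2],"spin":0,"jaw":0},{"translation":[0,0,4],"spin":0,"jaw":0},{"translation":[0,0,4.6],"spin":0,"jaw":0},{"translation":[0,0,4.6],"spin":0,"jaw":0},{"translation":[0,0,4.6],"spin":0,"jaw":0}]}}

```text
time: 9.7
tool_pos: [0.365, 0.2479, 0.0203]
tool_rot: [-3.141, -0.001, -0.027]
contact_force: [-0.8, 0.5, -1.6]
opening: 0.0216
grip_force: 60.0
```

Request:
{"name": "send_rows", "arguments": {"targets": [{"translation":[1,0,0],"spin":0,"jaw":0},{"translation":[2,0,0],"spin":0,"jaw":0},{"translation":[3,0,0],"spin":0,"jaw":0},{"translation":[3,0,0],"spin":0,"jaw":0},{"translation":[3,0,0],"spin":0,"jaw":0}]}}

```text
time: 10.2
tool_pos: [0.3945, 0.2473, 0.0197]
tool_rot: [3.141, 0.0, -0.026]
contact_force: [0.3, 1.0, -1.2]
opening: 0.0217
grip_force: 60.0
```

Request:
{"name": "send_rows", "arguments": {"targets": [{"translation":[1,0,0.1],"spin":0,"jaw":0},{"translation":[2.2,0,0.1],"spin":0,"jaw":0},{"translation":[2.2,0,0.1],"spin":0,"jaw":0},{"translation":[2.2,0,-0.3],"spin":0,"jaw":0},{"translation":[2.2,0,-0.8],"spin":0,"jaw":0}]}}

```text
time: 10.7
tool_pos: [0.4159, 0.2466, 0.0277]
tool_rot: [3.141, 0.001, -0.026]
contact_force: [0.8, -0.0, -3.8]
opening: 0.0216
grip_force: 60.0
```

Request:
{"name": "send_rows", "arguments": {"targets": [{"translation":[0,0,-0.5],"spin":0,"jaw":0},{"translation":[0.1,0,-1.2],"spin":0,"jaw":0},{"translation":[0.2,0,-1.9],"spin":0,"jaw":0},{"translation":[0.3,0,-2.6],"spin":0,"jaw":0},{"translation":[0.3,0,-2.6],"spin":0,"jaw":0}]}}

```text
time: 11.2
tool_pos: [0.4197, 0.247, 0.0548]
tool_rot: [-3.141, -0.001, -0.026]
contact_force: [-2.0, -0.8, -4.1]
opening: 0.0217
grip_force: 60.0
```

```bash
python3 d.py wrist 6
cat > lid.py <<'E'
from h import *
import sys
f=np.load(sys.argv[1]); im,d=f["im"],f["d"]; C=(f["K"],f["Rm"],f["o"]); P=cloud(C,d); X,Y,Z=P[...,0],P[...,1],P[...,2]
for y0 in (.20,.29):
    q=P[(d>0)&(abs(Y-y0)<.008)&(X>.45)&(X<.78)&(Z>.06)&(Z<.3)]
    for a in np.arange(.45,.78,.02):
        w=q[(q[:,0]>a)&(q[:,0]<a+.02)]
        if len(w)>3: print(y0,round(a,3),"z",w[:,2].min().round(3),np.median(w[:,2]).round(3),w[:,2].max().round(3),len(w))
f=(d>0)&(abs(Y-.248)<.008)&(X<.5)&(X>.4)&(Z>.05); q=P[f]
for a in np.arange(.43,.5,.02):
    w=q[(q[:,0]>a)&(q[:,0]<a+.02)]
    if len(w)>3: print("blade",round(a,3),np.median(w,0).round(4))
E
python3 lid.py wrist6.npz
```

```text
[0.5022 0.2452 0.2474] [0.4197 0.247  0.0548] [-3.1411e+00 -1.2000e-03 -2.6000e-02]
0.2 0.45 z 0.159 0.175 0.18 371
0.2 0.49 z 0.069 0.104 0.108 554
0.2 0.51 z 0.1 0.103 0.108 1551
0.2 0.53 z 0.096 0.1 0.103 1660
0.2 0.55 z 0.096 0.097 0.099 44
0.29 0.45 z 0.159 0.173 0.18 1094
0.29 0.49 z 0.069 0.072 0.107 337
0.29 0.51 z 0.1 0.104 0.108 1558
0.29 0.53 z 0.097 0.1 0.104 1643
0.29 0.55 z 0.096 0.098 0.1 243
blade 0.43 [0.4446 0.248  0.1904]
blade 0.45 [0.4592 0.2485 0.0968]
blade 0.47 [0.4803 0.2477 0.0966]
blade 0.49 [0.495  0.2476 0.0966]
```

The lid is up about 0.18 rad with the blade level. Next I follow the arc.

Request:
{"name": "send_rows", "arguments": {"targets": [{"translation":[0.3,0,-1.2],"spin":0,"jaw":0},{"translation":[0.7,0,-2.6],"spin":0,"jaw":0},{"translation":[1.1,0,-3.7],"spin":0,"jaw":0},{"translation":[1.8,0,-5.3],"spin":0,"jaw":0},{"translation":[2.7,0,-6.8],"spin":0,"jaw":0}]}}

```text
time: 11.75
tool_pos: [0.4458, 0.246, 0.122]
tool_rot: [3.141, 0.001, -0.026]
contact_force: [-1.8, -0.2, -3.6]
opening: 0.0216
grip_force: 60.0
```

```bash
python3 d.py wrist 7; python3 lid.py wrist7.npz|head -30; python3 go.py .55 .2425 .2 -1.54
```

```text
[0.5289 0.2444 0.3144] [0.4458 0.246  0.122 ] [ 3.1411e+00  1.4000e-03 -2.5700e-02]
0.2 0.45 z 0.238 0.264 0.267 3282
0.2 0.47 z 0.226 0.245 0.266 2021
0.2 0.49 z 0.062 0.071 0.074 132
0.2 0.53 z 0.172 0.179 0.183 1203
0.2 0.55 z 0.159 0.167 0.175 1436
0.2 0.57 z 0.151 0.156 0.161 685
0.29 0.45 z 0.245 0.247 0.268 288
0.29 0.47 z 0.226 0.26 0.27 5176
0.29 0.49 z 0.06 0.071 0.073 143
0.29 0.53 z 0.174 0.18 0.184 969
0.29 0.55 z 0.161 0.169 0.176 1464
0.29 0.57 z 0.152 0.158 0.163 844
blade 0.43 [0.4435 0.2482 0.1745]
blade 0.45 [0.4667 0.2475 0.1737]
blade 0.47 [0.4716 0.2481 0.2588]
blade 0.49 [0.495  0.2475 0.1637]
tcp [0.449  0.2465 0.1246] rpy [-3.1402 -0.0045 -0.0262] shift cm [10.14  0.12 -7.49] spin 0.04 open 0.0216 grip 60.0 F [-0.1  0.2  0.1] t 11.8
```

Request:
{"name": "send_rows", "arguments": {"targets": [{"translation":[1.6,0,-2],"spin":0,"jaw":0},{"translation":[3.5,0,-3.8],"spin":0,"jaw":0},{"translation":[5.6,0,-5.3],"spin":0,"jaw":0},{"translation":[7.9,0,-6.5],"spin":0,"jaw":0},{"translation":[10.4,0,-7.3],"spin":0,"jaw":0}]}}

```text
time: 12.3
tool_pos: [0.551, 0.2433, 0.1953]
tool_rot: [3.141, -0.001, -0.026]
contact_force: [-1.8, -0.3, -2.5]
opening: 0.0219
grip_force: 60.0
```

Request:
{"name": "send_rows", "arguments": {"targets": [{"translation":[1.7,0,-0.3],"spin":0,"jaw":0},{"translation":[3.4,0,-0.5],"spin":0,"jaw":0},{"translation":[5.2,0,-0.4],"spin":0,"jaw":0},{"translation":[6.2,0,-0.4],"spin":0,"jaw":0},{"translation":[6.2,0,-0.4],"spin":0,"jaw":0}]}}

```text
time: 12.8
tool_pos: [0.6137, 0.2415, 0.1979]
tool_rot: [3.141, -0.001, -0.027]
contact_force: [-0.1, -0.1, -1.5]
opening: 0.0217
grip_force: 60.0
```

```bash
python3 d.py scene 8; python3 d.py side 8
python3 - <<'E'
from h import *
for n in("scene","side"):
    f=np.load(n+"8.npz"); im,d=f["im"],f["d"]; C=(f["K"],f["Rm"],f["o"]); P=cloud(C,d); X,Y,Z=P[...,0],P[...,1],P[...,2]
    q=P[(d>0)&(Y>.18)&(Y<.31)&(X>.62)&(X<.8)&(Z>.08)&(Z<.29)]
    for a in np.arange(.08,.29,.03):
        w=q[(q[:,2]>a)&(q[:,2]<a+.03)]
        if len(w)>3: print(n,round(a,3),"x",np.percentile(w[:,0],[5,50,95]).round(3),"y",w[:,1].min().round(3),w[:,1].max().round(3),len(w))
E
python3 go.py .45 .25 .2 -1.54
```

```text
[-0.2874  0.5211  0.7793] [0.6137 0.2415 0.1979] [ 3.1415e+00 -1.2000e-03 -2.6800e-02]
[-0.2379  0.0476  1.2392] [0.6129 0.2417 0.1981] [ 3.1415e+00 -5.0000e-04 -2.6400e-02]
scene 0.08 x [0.7   0.705 0.709] y 0.18 0.31 579
scene 0.11 x [0.705 0.71  0.714] y 0.199 0.31 495
scene 0.14 x [0.71  0.715 0.719] y 0.18 0.31 460
scene 0.17 x [0.715 0.719 0.724] y 0.181 0.31 362
scene 0.2 x [0.719 0.724 0.728] y 0.198 0.31 392
scene 0.23 x [0.63  0.728 0.732] y 0.197 0.31 170
scene 0.26 x [0.62  0.621 0.624] y 0.229 0.272 9
tcp [0.6124 0.2418 0.1984] rpy [ 3.1415e+00 -3.0000e-04 -2.6100e-02] shift cm [-16.25  -0.4   -0.17] spin 0.04 open 0.0217 grip 60.0 F [ 0.3  0.1 -1.6] t 12.9
```

The lid leans about 9° past upright, roughly 1.73 rad. Next I retract and lay the knife back where it was.

Request:
{"name": "send_rows", "arguments": {"targets": [{"translation":[-4.5,0,0],"spin":0,"jaw":0},{"translation":[-9,0,0],"spin":0,"jaw":0},{"translation":[-13,2,0],"spin":0,"jaw":0},{"translation":[-15,6,0.5],"spin":0,"jaw":0},{"translation":[-16,10.5,2],"spin":-0.5,"jaw":0}]}}

```text
time: 13.4
tool_pos: [0.448, 0.1413, 0.1802]
tool_rot: [-3.141, -0.005, -0.013]
contact_force: [0.9, -0.6, -0.8]
opening: 0.0217
grip_force: 60.0
```

```bash
python3 go.py .472 .03 -.028 -.7
```

```text
tcp [0.448  0.1413 0.1802] rpy [-3.1409 -0.0045 -0.0132] shift cm [ 2.45 11.12 20.83] spin -0.06 open 0.0217 grip 60.0 F [ 0.9 -0.6 -0.8] t 13.4
```

Request:
{"name": "send_rows", "arguments": {"targets": [{"translation":[1,4,2],"spin":0,"jaw":0},{"translation":[2,8,5],"spin":0,"jaw":0},{"translation":[2.4,11,9],"spin":0,"jaw":0},{"translation":[2.4,11,13.5],"spin":0,"jaw":0},{"translation":[2.4,11,17],"spin":0,"jaw":0}]}}

```text
time: 13.9
tool_pos: [0.471, 0.0296, 0.0074]
tool_rot: [3.141, -0.001, -0.019]
contact_force: [0.9, -0.0, -1.2]
opening: 0.0214
grip_force: 60.0
```

```bash
python3 go.py .472 .03 -.0285 -.7
```

```text
tcp [0.471  0.0296 0.0074] rpy [ 3.1414e+00 -5.0000e-04 -1.9300e-02] shift cm [ 0.1  -0.04  3.59] spin -0.41 open 0.0214 grip 60.0 F [ 0.9 -0.  -1.2] t 13.9
```

Request:
{"name": "send_rows", "arguments": {"targets": [{"translation":[0,0,1.2],"spin":0,"jaw":0},{"translation":[0,0,2.4],"spin":0,"jaw":0},{"translation":[0,0,3.2],"spin":0,"jaw":0},{"translation":[0,0,3.2],"spin":0,"jaw":0},{"translation":[0,0,3.2],"spin":0,"jaw":0}]}}

```text
time: 14.4
tool_pos: [0.4721, 0.0307, -0.0226]
tool_rot: [3.141, -0.001, -0.017]
contact_force: [1.7, 0.5, -0.3]
opening: 0.0216
grip_force: 60.0
```

Request:
{"name": "send_rows", "arguments": {"targets": [{"translation":[0,0,0.2],"spin":0,"jaw":0},{"translation":[0,0,0.3],"spin":0,"jaw":0},{"translation":[0,0,0.4],"spin":0,"jaw":0},{"translation":[0,0,0.4],"spin":0,"jaw":0},{"translation":[0,0,0.4],"spin":0,"jaw":0}]}}

```text
time: 14.9
tool_pos: [0.4718, 0.0305, -0.0272]
tool_rot: [3.142, -0.0, -0.017]
contact_force: [-0.2, -0.1, -2.0]
opening: 0.0216
grip_force: 60.0
```

Request:
{"name": "send_rows", "arguments": {"targets": [{"translation":[0,0,0.15],"spin":0,"jaw":0},{"translation":[0,0,0.15],"spin":0,"jaw":0},{"translation":[0,0,0.15],"spin":0,"jaw":0.5},{"translation":[0,0,0.15],"spin":0,"jaw":0.5},{"translation":[0,0,0.15],"spin":0,"jaw":0.5}]}}

```text
time: 15.4
tool_pos: [0.4719, 0.0305, -0.0286]
tool_rot: [3.141, -0.0, -0.017]
contact_force: [-1.1, -0.4, 0.6]
opening: 0.0409
grip_force: 0.0
```

Request:
{"name": "send_rows", "arguments": {"targets": [{"translation":[0,0,0],"spin":0,"jaw":0.5},{"translation":[0,0,0],"spin":0,"jaw":0.5},{"translation":[0,0,-2],"spin":0,"jaw":0.5},{"translation":[0,0,-6],"spin":0,"jaw":0.5},{"translation":[0,0,-10],"spin":0,"jaw":0.5}]}}

```text
time: 15.9
tool_pos: [0.471, 0.0306, 0.072]
tool_rot: [-3.141, 0.002, -0.017]
contact_force: [0.7, 0.4, 0.0]
opening: 0.0459
grip_force: 0.0
```

Request:
{"name": "send_rows", "arguments": {"targets": [{"translation":[-0.5,-4,-4],"spin":0,"jaw":0.5},{"translation":[-1,-8,-8],"spin":0,"jaw":0.5},{"translation":[-1,-12.5,-9],"spin":0,"jaw":0.5},{"translation":[-1,-17,-9],"spin":0,"jaw":0.5},{"translation":[-1,-21,-9],"spin":0,"jaw":0.5}]}}

```text
time: 16.4
tool_pos: [0.4655, 0.2431, 0.1626]
tool_rot: [-3.141, -0.003, -0.017]
contact_force: [0.8, -0.6, -0.4]
opening: 0.0457
grip_force: 0.0
```

```bash
python3 go.py .6 .25 .2 -1.54; python3 d.py wrist 9
cat > o.py <<'E'
from h import *
import sys
f=np.load(sys.argv[1]); im,d=f["im"],f["d"]; C=(f["K"],f["Rm"],f["o"]); P=cloud(C,d); X,Y,Z=P[...,0],P[...,1],P[...,2]
hsv=cv2.cvtColor(im,cv2.COLOR_RGB2HSV); H,S,V=[hsv[...,i].astype(int) for i in range(3)]
q=P[(d>0)&(X>.37)&(X<.62)&(abs(Y-.03)<.06)&(Z>.007)&(Z<.04)]
if len(q): print("knife",cv2.minAreaRect(q[:,:2].astype(np.float32)*1000),np.percentile(q[:,2],[5,50,95]))
inn=(d>0)&(X>.49)&(X<.72)&(Y>.17)&(Y<.325)&(Z<.08)
b=(d>0)&(H>100)&(H<125)&(S>130)&(Z>.064)&(Z<.08)&(X>.47)&(Y<.4)&(Y>.13); q=P[b]
r=cv2.minAreaRect(q[:,:2].astype(np.float32)*1000); print("rim",r,cv2.boxPoints(r).round(1).tolist())
g=inn&(H>40)&(H<95)&(S>40)
for lo,hi in((.04,.055),(.03,.0398)):
    q=P[g&(Z>lo)&(Z<hi)]; print("green",lo,len(q), q.min(0).round(4) if len(q) else "",q.max(0).round(4) if len(q) else "")
q=P[g&(Z>.034)&(Z<.06)]
for a in np.arange(q[:,0].min(),q[:,0].max(),.012):
    w=q[(q[:,0]>=a)&(q[:,0]<a+.012)]
    if len(w)>3: print("  ",a.round(3),"y",w[:,1].min().round(4),w[:,1].max().round(4),"mid",((w[:,1].min()+w[:,1].max())/2).round(4),"z",np.median(w[:,2]).round(4),len(w))
yl=inn&(H>20)&(H<38)&(S>110)&(V>90)
q=P[yl]; print("yellow",len(q),np.median(q,0) if len(q) else "", q.min(0) if len(q) else"", q.max(0) if len(q) else"")
E
python3 o.py wrist9.npz
```

```text
tcp [0.4655 0.2431 0.1626] rpy [-3.1406e+00 -2.5000e-03 -1.7100e-02] shift cm [13.45 -0.92 -3.7 ] spin 0.56 open 0.0457 grip 0.0 F [ 0.8 -0.6 -0.4] t 16.4
[0.5478 0.2419 0.3553] [0.4655 0.2431 0.1626] [-3.1406e+00 -2.5000e-03 -1.7100e-02]
knife ((483.8020935058594, 31.287519454956055), (22.475330352783203, 198.9303436279297), 88.47078704833984) [0.01107522 0.0146662  0.02408883]
rim ((570.7704467773438, 245.66525268554688), (148.3993377685547, 147.57443237304688), 88.2895278930664) [[494.79998779296875, 173.6999969482422], [642.2999877929688, 169.3000030517578], [646.7000122070312, 317.6000061035156], [499.20001220703125, 322.0]]
green 0.04 1684 [0.5155 0.2256 0.04  ] [0.6518 0.2684 0.0479]
green 0.03 534 [0.5266 0.2241 0.0307] [0.6534 0.2572 0.0398]
   0.515 y 0.229 0.2655 mid 0.2472 z 0.0454 291
   0.527 y 0.2256 0.2684 mid 0.247 z 0.0455 272
   0.539 y 0.2268 0.2682 mid 0.2475 z 0.0456 331
   0.551 y 0.232 0.2623 mid 0.2472 z 0.0449 226
   0.563 y 0.2359 0.2486 mid 0.2423 z 0.0404 145
   0.575 y 0.2358 0.2472 mid 0.2415 z 0.0403 106
   0.587 y 0.2356 0.2469 mid 0.2412 z 0.0405 128
   0.599 y 0.2354 0.2467 mid 0.2411 z 0.0404 160
   0.611 y 0.2343 0.2464 mid 0.2404 z 0.0404 172
   0.623 y 0.2321 0.2462 mid 0.2391 z 0.0402 173
   0.635 y 0.2272 0.2429 mid 0.2351 z 0.0384 194
   0.647 y 0.2242 0.2398 mid 0.232 z 0.0383 96
yellow 61 [0.58653428 0.24187006 0.04081144] [0.5844903  0.23572617 0.03890242] [0.58945408 0.24698751 0.04239902]
```

View pics/wrist9.png

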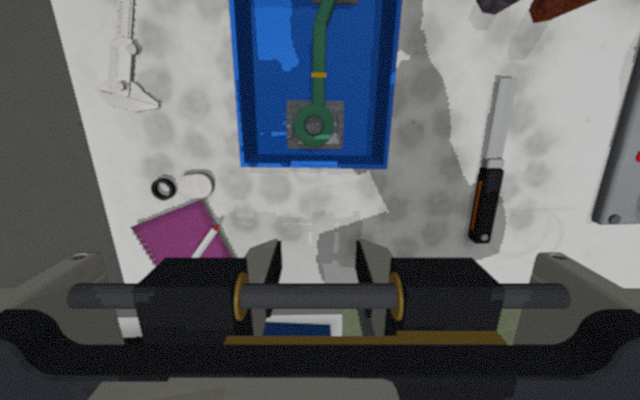

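The knife lies flat, clear of the case. The overarm's yellow mark is at pixel (319,75), which is (0.587, 0.241), and the hub is at (315,125), 49.5 mm from the mark as expected. Next I go over the mark.

```bash
python3 go.py .587 .2413 .06 -1.6
```

```text
tcp [0.465  0.2485 0.1621] rpy [-3.1372e+00 -2.0000e-03 -1.4200e-02] shift cm [12.19  0.59 10.23] spin 0.79 open 0.0463 grip 0.0 F [-1.6  3.6 -0.5] t 16.45
```

Request:
{"name": "send_rows", "arguments": {"targets": [{"translation":[4,0.2,2],"spin":0.6,"jaw":0.5},{"translation":[8,0.4,5],"spin":0.6,"jaw":0.5},{"translation":[12.2,0.6,8],"spin":0.6,"jaw":0.5},{"translation":[12.2,0.6,10],"spin":0.6,"jaw":0.5},{"translation":[12.2,0.6,10],"spin":0.6,"jaw":0.5}]}}

```text
time: 16.95
tool_pos: [0.5853, 0.2314, 0.0569]
tool_rot: [3.139, 0.008, -0.029]
contact_force: [-0.6, -0.5, 0.2]
opening: 0.046
grip_force: 0.0
```

```bash
python3 go.py .587 .2413 -.021 -1.6; python3 d.py wrist 10;python3 o.py wrist10.npz|grep -E "yellow|green"; python3 go.py .587 .2413 -.021 -1.6
```

```text
tcp [0.5853 0.2314 0.0569] rpy [ 3.1392  0.0078 -0.0287] shift cm [ 0.21 -1.01  7.78] spin -0.05 open 0.046 grip 0.0 F [-0.6 -0.5  0.2] t 16.95
[0.6695 0.2299 0.2487] [0.5853 0.2314 0.0569] [ 3.1392  0.0078 -0.0287]
green 0.04 2387 [0.5309 0.2099 0.04  ] [0.6884 0.2662 0.0471]
green 0.03 1328 [0.526  0.2105 0.03  ] [0.6886 0.264  0.0398]
yellow 91 [0.58672727 0.24149338 0.04075966] [0.58447385 0.23515935 0.03862232] [0.58962135 0.24791928 0.04257908]
tcp [0.5859 0.232  0.0594] rpy [ 3.1403  0.0044 -0.0282] shift cm [ 0.12 -0.94  8.04] spin -0.01 open 0.0461 grip 0.0 F [-0.1  0.2  0.5] t 17.0
```

Request:
{"name": "send_rows", "arguments": {"targets": [{"translation":[0.1,-0.9,0],"spin":0,"jaw":0.5},{"translation":[0.1,-0.9,0],"spin":0,"jaw":0.5},{"translation":[0.1,-0.9,1.5],"spin":0,"jaw":0.5},{"translation":[0.1,-0.9,3],"spin":0,"jaw":0.5},{"translation":[0.1,-0.9,3],"spin":0,"jaw":0.5}]}}

```text
time: 17.5
tool_pos: [0.5873, 0.2418, 0.031]
tool_rot: [3.141, 0.001, -0.027]
contact_force: [-0.4, -0.6, -0.3]
opening: 0.0459
grip_force: 0.0
```

```bash
python3 go.py .587 .2413 -.021 -1.6
```

```text
tcp [0.5873 0.2418 0.031 ] rpy [ 3.141e+00  1.500e-03 -2.690e-02] shift cm [-0.02  0.05  5.2 ] spin 0.06 open 0.0459 grip 0.0 F [-0.4 -0.6 -0.3] t 17.5
```

Request:
{"name": "send_rows", "arguments": {"targets": [{"translation":[0,0,1.5],"spin":0,"jaw":0.5},{"translation":[0,0,3],"spin":0,"jaw":0.5},{"translation":[0,0,4.3],"spin":0,"jaw":0.5},{"translation":[0,0,5.1],"spin":0,"jaw":0.5},{"translation":[0,0,5.1],"spin":0,"jaw":0.5}]}}

```text
time: 18.0
tool_pos: [0.5874, 0.2412, -0.0216]
tool_rot: [3.141, 0.003, -0.028]
contact_force: [-0.3, -0.2, -0.0]
opening: 0.0456
grip_force: 0.0
```

Request:
{"name": "send_rows", "arguments": {"targets": [{"translation":[0,0,0],"spin":0,"jaw":0},{"translation":[0,0,0],"spin":0,"jaw":0},{"translation":[0,0,0],"spin":0,"jaw":0},{"translation":[0,0,0],"spin":0,"jaw":0},{"translation":[0,0,0],"spin":0,"jaw":0}], "force": 60}}

```text
time: 18.5
tool_pos: [0.5887, 0.2414, -0.0193]
tool_rot: [3.141, -0.001, -0.028]
contact_force: [-1.7, -1.2, 2.0]
opening: 0.0136
grip_force: 60.0
```

Request:
{"name": "send_rows", "arguments": {"targets": [{"translation":[0,0,-1],"spin":0,"jaw":0},{"translation":[0,0,-2.5],"spin":0,"jaw":0},{"translation":[0,0,-4.5],"spin":0,"jaw":0},{"translation":[0,0,-7],"spin":0,"jaw":0},{"translation":[0,0,-9.5],"spin":0,"jaw":0}]}}

```text
time: 19.0
tool_pos: [0.5882, 0.2416, 0.0768]
tool_rot: [3.141, 0.0, -0.028]
contact_force: [0.6, 0.3, -6.3]
opening: 0.0136
grip_force: 60.0
```

Request:
{"name": "send_rows", "arguments": {"targets": [{"translation":[0,0,-2],"spin":0,"jaw":0},{"translation":[0,0,-4],"spin":0,"jaw":0},{"translation":[-1,0,-6],"spin":0,"jaw":0},{"translation":[-2,0,-7],"spin":0,"jaw":0},{"translation":[-3,0,-7],"spin":0,"jaw":0}]}}

```text
time: 19.5
tool_pos: [0.5585, 0.2427, 0.1472]
tool_rot: [-3.141, -0.003, -0.028]
contact_force: [0.9, 0.1, -5.6]
opening: 0.0135
grip_force: 60.0
```

```bash
python3 go.py .494 -.182 .15 1.4; python3 d.py wrist 11
python3 - <<'E'
from h import *
f=np.load("wrist11.npz"); im,d=f["im"],f["d"]; C=(f["K"],f["Rm"],f["o"]); H=np.array(get_calibration("wrist")["hand_eye"]); P=cloud((f["K"],H[:3,:3],H[:3,3]),d)*1000
hsv=cv2.cvtColor(im,cv2.COLOR_RGB2HSV); h,S,V=[hsv[...,i].astype(int) for i in range(3)]
g=(d>0)&(h>40)&(h<95)&(S>40)&(abs(P[...,1])<60)&(P[...,2]<-20)&(P[...,2]>-90); q=P[g]
print(len(q)); 
for a in range(-70,110,10):
    w=q[(q[:,0]>=a)&(q[:,0]<a+10)]
    if len(w)>3: print(a,np.median(w,0).round(1),w[:,1].min().round(1),w[:,1].max().round(1),len(w))
E
```

```text
tcp [0.5585 0.2427 0.1472] rpy [-3.1406e+00 -3.1000e-03 -2.7700e-02] shift cm [-5.27 42.63 -0.33] spin -2.99 open 0.0135 grip 60.0 F [ 0.9  0.1 -5.6] t 19.5
[0.6407 0.2407 0.34  ] [0.5585 0.2427 0.1472] [-3.1406e+00 -3.1000e-03 -2.7700e-02]
6265
-40 [-32.4  -0.1 -62.7] -11.3 11.0 607
-30 [-26.   -1.2 -59.7] -9.3 6.3 325
-20 [-10.4  -8.8 -80.3] -9.6 8.8 7
-10 [ -7.7  -7.3 -80.3] -9.3 7.4 20
0 [  6.3  -0.6 -59.6] -9.0 8.1 502
10 [ 15.   -0.6 -59.7] -7.1 6.3 445
20 [ 25.   -0.1 -59.6] -6.9 6.6 464
30 [ 35.1  -0.6 -59.7] -7.3 6.6 494
40 [ 45.   -0.1 -58.4] -7.2 8.4 569
50 [ 55.1   3.3 -57.7] -4.6 11.5 554
60 [ 65.1   7.  -57.7] -1.1 15.4 592
70 [ 75.6  11.2 -58.3] 2.8 24.8 683
80 [ 84.8   8.8 -60.7] 3.1 30.9 427
90 [ 96.2  14.5 -60.7] 3.4 27.8 563
100 [100.3  15.5 -59.7] 12.0 16.9 13
```

Request:
{"name": "send_rows", "arguments": {"targets": [{"translation":[-2,1,-0.5],"spin":-0.5,"jaw":0},{"translation":[-5,3,-1],"spin":-1,"jaw":0},{"translation":[-8,6,-1],"spin":-1.5,"jaw":0},{"translation":[-10.5,9.5,-1],"spin":-2,"jaw":0},{"translation":[-12,13,-1],"spin":-2.5,"jaw":0}]}}

```text
time: 20.05
tool_pos: [0.4316, 0.115, 0.1542]
tool_rot: [3.141, 0.003, 0.018]
contact_force: [0.7, -1.4, -4.7]
opening: 0.0132
grip_force: 60.0
```

Request:
{"name": "send_rows", "arguments": {"targets": [{"translation":[-1,3.5,0],"spin":-0.3,"jaw":0},{"translation":[-1,7,0],"spin":-0.5,"jaw":0},{"translation":[-1,10.5,0],"spin":-0.5,"jaw":0},{"translation":[-1,13,0],"spin":-0.5,"jaw":0},{"translation":[-1,14,0],"spin":-0.5,"jaw":0}]}}

```text
time: 20.55
tool_pos: [0.4264, -0.0261, 0.1546]
tool_rot: [3.141, 0.001, 0.022]
contact_force: [-0.0, 1.4, -6.3]
opening: 0.0134
grip_force: 60.0
```

Request:
{"name": "send_rows", "arguments": {"targets": [{"translation":[0,0,0],"spin":0,"jaw":0},{"translation":[0,0,0],"spin":0,"jaw":0},{"translation":[0,0,0],"spin":0,"jaw":0},{"translation":[0,0,0],"spin":0,"jaw":0},{"translation":[0,0,0],"spin":0,"jaw":0}]}}

```text
time: 21.05
tool_pos: [0.4271, -0.0237, 0.1553]
tool_rot: [-3.142, 0.0, 0.026]
contact_force: [0.6, 0.1, -6.0]
opening: 0.0138
grip_force: 60.0
```

```bash
python3 d.py wrist 12; python3 d.py scene 12; python3 d.py side 12
cat > s.py <<'E'
from h import *
for n in("wrist1","wrist12","wrist9","scene12","scene8","scene5","side12","side8","side5"):
    f=np.load(n+".npz"); im,d=f["im"],f["d"]; C=(f["K"],f["Rm"],f["o"]); P=cloud(C,d); X,Y,Z=P[...,0],P[...,1],P[...,2]
    q=P[(d>0)&(np.hypot(X-.444,Y+.182)<.03)&(Z>.1085)&(Z<.118)]
    if len(q)>3: print(n,"stud top",((q.min(0)+q.max(0))/2).round(4),q.mean(0).round(4),np.ptp(q,axis=0).round(4),len(q))
    # front-edge & sides of base
    q=P[(d>0)&(X>.38)&(X<.56)&(Y<-.1)&(Y>-.27)&(Z>.012)&(Z<.022)]
    if len(q)>100:
        e=[(x,np.sort(q[abs(q[:,0]-x)<.006][:,1])) for x in np.arange(.42,.53,.012)]
        e=[(x,s[-3:].mean(),s[:3].mean()) for x,s in e if len(s)>6]
        if len(e)>3:
            e=np.array(e); print("   left edge yaw",np.degrees(np.polyfit(e[:,0],e[:,1],1)[0]).round(2),"right",np.degrees(np.polyfit(e[:,0],e[:,2],1)[0]).round(2),"mid y",(e[:,1]+e[:,2]).round(4)/2)
    # pan rim
    q=P[(d>0)&(X>.5)&(X<.72)&(Y<-.09)&(Y>-.28)&(Z>.0425)&(Z<.048)]
    q=q[np.hypot(q[:,0]-.609,q[:,1]+.178)<.08]; q=q[np.hypot(q[:,0]-.609,q[:,1]+.178)>.055]
    if len(q)>50:
        A=np.c_[2*q[:,:2],np.ones(len(q))]; c=np.linalg.lstsq(A,(q[:,:2]**2).sum(1),rcond=None)[0]; print("   pan",c[:2].round(4),np.sqrt(c[2]+c[:2]@c[:2]).round(4),len(q))
E
python3 s.py; python3 go.py .494 -.182 .15 1.4
```

```text
[ 0.5099 -0.0211  0.3478] [ 0.4271 -0.0237  0.1553] [-3.1416  0.      0.0258]
[-0.2874  0.5211  0.7793] [ 0.4272 -0.0238  0.1553] [3.1416 0.     0.0256]
[-0.2379  0.0476  1.2392] [ 0.4272 -0.024   0.1553] [ 3.1415 -0.      0.0254]
wrist1 stud top [ 0.4437 -0.1827  0.1108] [ 0.4439 -0.1822  0.1107] [0.0174 0.0171 0.0045] 174
   left edge yaw 0.93 right 0.62 mid y [-0.18255 -0.18255 -0.18245 -0.18205 -0.182   -0.1819  -0.18195 -0.18165
 -0.1812  -0.1811 ]
   pan [ 0.6074 -0.1796] 0.0655 562
wrist12 stud top [ 0.4441 -0.1828  0.1108] [ 0.4442 -0.1818  0.1108] [0.0168 0.0176 0.0045] 287
   left edge yaw 0.79 right -13.18 mid y [-0.156   -0.1822  -0.18245 -0.18225 -0.18205 -0.182   -0.1815  -0.1816
 -0.1812  -0.1813 ]
   pan [ 0.6075 -0.1798] 0.0659 899
   left edge yaw 0.87 right 18.64 mid y [-0.1413  -0.1392  -0.13615 -0.13435 -0.1328  -0.131   -0.1284  -0.12655
 -0.1245  -0.1228 ]
   pan [ 0.6097 -0.1644] 0.0542 53
scene8 stud top [ 0.4422 -0.1795  0.1111] [ 0.4419 -0.1789  0.1111] [0.0183 0.0169 0.005 ] 25
   left edge yaw -49.92 right -2.77 mid y [-0.21305 -0.2251  -0.2278  -0.23245 
[... 387 characters left out ...]
  pan [ 0.6089 -0.1828] 0.0644 77
side8 stud top [ 0.4426 -0.1863  0.1113] [ 0.4419 -0.1852  0.1107] [0.0136 0.0149 0.0054] 19
   left edge yaw 1.09 right 1.16 mid y [-0.18565 -0.18575 -0.1858  -0.18575 -0.18645 -0.1852  -0.18535 -0.1852
 -0.1843  -0.18305]
   pan [ 0.6084 -0.1812] 0.0647 111
side5 stud top [ 0.4409 -0.1861  0.1119] [ 0.4409 -0.1857  0.1114] [0.0153 0.0147 0.0067] 20
   left edge yaw 0.34 right 1.23 mid y [-0.18575 -0.1859  -0.1852  -0.18575 -0.1857  -0.1848  -0.18485 -0.1857
 -0.18515 -0.1834 ]
   pan [ 0.6071 -0.181 ] 0.0652 109
tcp [ 0.4272 -0.0241  0.1553] rpy [ 3.1415 -0.      0.0252] shift cm [ 6.28 15.95  0.53] spin 0.04 open 0.0133 grip 60.0 F [-1.2 -0.8 -6.1] t 21.2
```

```bash
python3 go.py .4946 -.1858 .14 1.0
```

```text
tcp [ 0.4272 -0.0241  0.1553] rpy [ 3.1415 -0.      0.0252] shift cm [ 6.33 16.34  1.53] spin 0.44 open 0.0133 grip 60.0 F [-1.2 -0.8 -6.1] t 21.2
```

Request:
{"name": "send_rows", "arguments": {"targets": [{"translation":[1,2,0],"spin":0,"jaw":0},{"translation":[2.5,5,0],"spin":0.2,"jaw":0},{"translation":[4,8.5,0],"spin":0.4,"jaw":0},{"translation":[5.3,12,0.5],"spin":0.4,"jaw":0},{"translation":[6,14.5,1],"spin":0.4,"jaw":0}]}}

```text
time: 21.7
tool_pos: [0.4919, -0.1701, 0.1452]
tool_rot: [3.141, -0.001, 0.017]
contact_force: [-0.4, 0.2, -5.5]
opening: 0.0139
grip_force: 60.0
```

Request:
{"name": "send_rows", "arguments": {"targets": [{"translation":[0.3,1.3,0.5],"spin":0,"jaw":0},{"translation":[0.3,1.8,0.5],"spin":0,"jaw":0},{"translation":[0.3,1.8,0.5],"spin":0,"jaw":0},{"translation":[0.3,1.8,0.5],"spin":0,"jaw":0},{"translation":[0.3,1.8,0.5],"spin":0,"jaw":0}]}}

```text
time: 22.2
tool_pos: [0.494, -0.1847, 0.1407]
tool_rot: [3.142, -0.0, 0.019]
contact_force: [-0.3, -0.9, -5.8]
opening: 0.0134
grip_force: 60.0
```

```bash
python3 go.py .4946 -.1858 .1007 1.0; for n in wrist scene side; do python3 d.py $n 13 >/dev/null; done
cat > v.py <<'E'
from h import *
import sys
k=sys.argv[1]; p,r,s=pose()
for n in("side","scene","wrist"):
    f=np.load(n+k+".npz"); im,d=f["im"],f["d"]; C=(f["K"],f["Rm"],f["o"]); P=cloud(C,d)
    hsv=cv2.cvtColor(im,cv2.COLOR_RGB2HSV); h,S,V=[hsv[...,i].astype(int) for i in range(3)]
    g=(d>0)&(h>40)&(h<95)&(S>40)&(P[...,0]>.38)&(P[...,0]<.68)&(P[...,1]<-.1)&(P[...,1]>-.3)&(P[...,2]>.06)
    q=P[g]; print(n,len(q))
    if len(q)<5: continue
    zt=p[2]+.0313+.034; w=q[(abs(q[:,2]-zt)<.006)&(q[:,0]<.475)]; print("  hub top z exp",zt.round(4),len(w),w.min(0).round(4) if len(w) else"",w.max(0).round(4) if len(w) else "",((w.min(0)+w.max(0))/2).round(4) if len(w) else "")
    w=q[q[:,0]<.475]; 
    if len(w): print("  hub all",w.min(0).round(4),w.max(0).round(4))
    w=q[q[:,0]>.56]; 
    if len(w): print("  tip",np.median(w,0).round(4),w.min(0).round(4),w.max(0).round(4))
    q=P[(d>0)&(P[...,0]>.5)&(abs(P[...,1]+.18)<.08)&(P[...,2]>.03)&(P[...,2]<.046)]; print("  lap x max seen",len(q))
E
python3 v.py 13
python3 - <<'E'
import cv2,numpy as np
a=cv2.imread("pics/side13.png")[150:330,340:520]; b=cv2.imread("pics/scene13.png")[120:320,340:540]
cv2.imwrite("pics/m13.png",np.hstack([cv2.resize(a,(400,400)),cv2.resize(b,(400,400))]))
E
```

```text
tcp [ 0.494  -0.1847  0.1407] rpy [ 3.1416e+00 -4.0000e-04  1.8800e-02] shift cm [0.06 0.11 4.  ] spin 0.08 open 0.0134 grip 60.0 F [-0.3 -0.9 -5.8] t 22.2
side 248
  hub top z exp 0.206 113 [ 0.4188 -0.2031  0.2002] [ 0.4615 -0.1627  0.2098] [ 0.4401 -0.1829  0.205 ]
  hub all [ 0.4182 -0.2593  0.1702] [ 0.4747 -0.1627  0.4971]
  lap x max seen 507
scene 46
  hub top z exp 0.206 18 [ 0.4199 -0.1994  0.2006] [ 0.4393 -0.1817  0.2083] [ 0.4296 -0.1905  0.2044]
  hub all [ 0.4189 -0.2628  0.1814] [ 0.4731 -0.1814  0.4716]
  lap x max seen 1228
wrist 15364
  hub top z exp 0.206 706 [ 0.4576 -0.1962  0.2   ] [ 0.4733 -0.174   0.2071] [ 0.4654 -0.1851  0.2035]
  hub all [ 0.4553 -0.1993  0.0602] [ 0.4733 -0.1701  0.2071]
  tip [ 0.5746 -0.1947  0.201 ] [ 0.56   -0.2112  0.1841] [ 0.595  -0.1848  0.2051]
  lap x max seen 13140
```

View pics/m13.png

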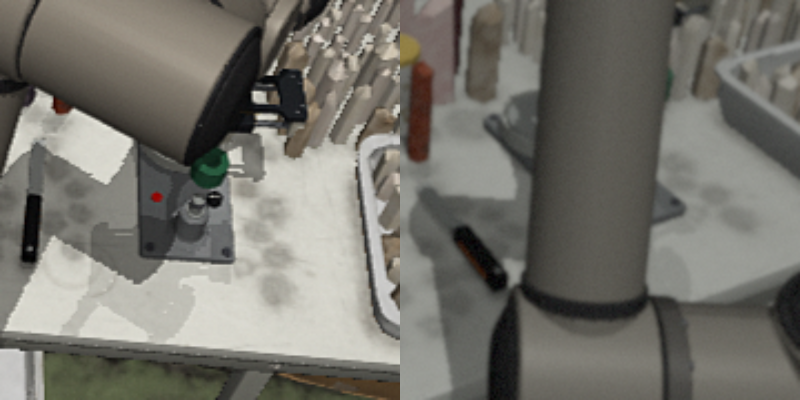

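In the side view the green hub stands just above the stud. Stud and hub measured in that same view differ by about (-1, +3) mm, so I correct that while going down.

Request:
{"name": "send_rows", "arguments": {"targets": [{"translation":[0.15,0.2,0.5],"spin":0,"jaw":0},{"translation":[0.15,0.2,1.3],"spin":0,"jaw":0},{"translation":[0.15,0.2,2.2],"spin":0,"jaw":0},{"translation":[0.15,0.2,3.1],"spin":0.2,"jaw":0},{"translation":[0.15,0.2,3.7],"spin":0.2,"jaw":0}]}}

```text
time: 22.85
tool_pos: [0.495, -0.1875, 0.1019]
tool_rot: [-3.141, 0.002, 0.014]
contact_force: [0.2, -1.1, -5.5]
opening: 0.0135
grip_force: 60.0
```

Request:
{"name": "send_rows", "arguments": {"targets": [{"translation":[0,0,0],"spin":0,"jaw":0},{"translation":[0,0,0],"spin":0,"jaw":0},{"translation":[0,0,0],"spin":0,"jaw":0},{"translation":[0,0,0],"spin":0,"jaw":0},{"translation":[0,0,0],"spin":0,"jaw":0}]}}

```text
time: 23.35
tool_pos: [0.4957, -0.1879, 0.1037]
tool_rot: [3.141, -0.001, 0.014]
contact_force: [0.4, -1.1, -4.9]
opening: 0.0137
grip_force: 60.0
```

Request:
{"name": "send_rows", "arguments": {"targets": [{"translation":[0,0,0],"spin":0,"jaw":0},{"translation":[0,0,0],"spin":0,"jaw":0},{"translation":[0,0,0],"spin":0,"jaw":0},{"translation":[0,0,0],"spin":0,"jaw":0},{"translation":[0,0,0],"spin":0,"jaw":0}]}}

```text
time: 23.85
tool_pos: [0.4956, -0.1878, 0.1033]
tool_rot: [3.141, -0.0, 0.014]
contact_force: [-0.3, -0.5, -5.1]
opening: 0.0138
grip_force: 60.0
```

```bash
python3 go.py .4946 -.1858 .1007 1.0; for n in wrist scene side; do python3 d.py $n 14 >/dev/null; done; python3 v.py 14; python3 go.py .4946 -.1858 .1007 1.0
python3 - <<'E'
from h import *
f=np.load("wrist14.npz"); d=f["d"]; im=f["im"]; H=np.array(get_calibration("wrist")["hand_eye"]); P=cloud((f["K"],H[:3,:3],H[:3,3]),d)*1000
hsv=cv2.cvtColor(im,cv2.COLOR_RGB2HSV); h,S=hsv[...,0].astype(int),hsv[...,1]
g=(d>0)&(h>40)&(h<95)&(S>40)&(abs(P[...,1])<60)&(P[...,2]<-50)&(P[...,2]>-70)
for a in (-40,0,10,20,30,50,80):
    w=P[g&(P[...,0]>=a)&(P[...,0]<a+10)]
    if len(w): print(a,np.median(w,0).round(1),w[:,1].min().round(1),w[:,1].max().round(1))
f=np.load("side14.npz"); d=f["d"]; P=cloud((f["K"],f["Rm"],f["o"]),d); X,Y,Z=P[...,0],P[...,1],P[...,2]
q=P[(d>0)&(np.hypot(X-.442,Y+.185)<.02)&(Z>.095)&(Z<.125)]; print("stud/side",len(q))
q=P[(d>0)&(abs(Y-.245)<.05)&(X>.69)&(X<.75)&(Z>.2)&(Z<.27)]; print("lid",len(q),q.mean(0) if len(q) else "")
E
```

```text
tcp [ 0.4956 -0.1878  0.1033] rpy [ 3.1415e+00 -1.0000e-04  1.4100e-02] shift cm [-0.1  -0.2   0.26] spin -0.19 open 0.0138 grip 60.0 F [-0.3 -0.5 -5.1] t 23.85
side 297
  hub top z exp 0.1686 144 [ 0.4204 -0.2079  0.1629] [ 0.4745 -0.1653  0.1733] [ 0.4475 -0.1866  0.1681]
  hub all [ 0.4196 -0.2622  0.1036] [ 0.4745 -0.1647  0.4847]
  lap x max seen 644
scene 58
  hub top z exp 0.1686 19 [ 0.4216 -0.2015  0.1638] [ 0.4387 -0.1854  0.1708] [ 0.4302 -0.1934  0.1673]
  hub all [ 0.4201 -0.2743  0.1458] [ 0.4728 -0.1854  0.3129]
  lap x max seen 1239
wrist 15344
  hub top z exp 0.1686 698 [ 0.4593 -0.1991  0.1626] [ 0.4749 -0.1769  0.1695] [ 0.4671 -0.188   0.166 ]
  hub all [ 0.4591 -0.1993  0.1471] [ 0.4749 -0.1769  0.1695]
  tip [ 0.5755 -0.1978  0.1635] [ 0.56   -0.2174  0.1432] [ 0.5967 -0.1877  0.1672]
  lap x max seen 17078
tcp [ 0.4956 -0.1878  0.1033] rpy [3.1415 0.     0.0141] shift cm [-0.09 -0.2   0.26] spin -0.19 open 0.0136 grip 60.0 F [ 0.   0.3 -5.8] t 24.0
-40 [-32.3  -0.1 -62.7] -11.3 11.0
0 [  5.8  -0.1 -59.6] -8.7 8.2
10 [ 15.   -0.1 -59.7] -7.1 6.3
20 [ 25.1  -0.6 -59.7] -6.9 6.6
30 [ 35.1  -0.6 -59.7] -7.3 6.6
50 [ 55.    3.3 -57.7] -4.7 12.1
80 [ 84.9   9.8 -60.8] 3.0 28.1
stud/side 24
lid 555 [0.72770053 0.24629128 0.23526092]
```

Held steady, level and centred: the hub-to-stud offset is about 1–2 mm, with about 22 mm of clearance. I'll hand it in.

```bash
python3 -c "
from cell import job
print(job.hand_in())"
```

```text
the job is handed in; nothing more can be done
None
```

The job is handed in, though no verdict came back: by my last measurements the overarm is held level and still, its hub hole within about 2 mm of the stud's axis and about 22 mm above it, tip out over the lap; the lid is open past upright, the knife lies flat on the table, and the arm's path kept clear of the bystanders (their positions were not measured again).

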